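# Reload the analyser's rack drawer and start the run

## Robot

A 6-joint arm with a two-finger parallel gripper is mounted at the origin on the work surface. World frame = base frame: x ahead of the robot, y to its left, z up, the work surface at z = 0. Lengths are in m, angles in rad, forces in N, time in s.
With the tool pointing down it reaches from about 0.25 to 0.775 m from the base axis. Payload 4 kg.
Tool frame: the origin (TCP) lies midway between the tips of the shut fingers; the grasp point (between the pads) lies 19 mm behind it; z points along the fingers, y is the direction in which the jaws open and shut (so a half turn about z gives the same grasp; the last joint's range is limited). The gripper opens to 94 mm and grips with 3 to 60 N. Pads are 16 mm wide; open, the fingers measure 119 mm over their backs; the gripper's body (75 mm by 177 mm) begins 78 mm behind the grasp point.
Start: joints at [-1.427, 0.087, 1.371, -0, 1.684, -0.103], TCP at [0.134, -0.533, 0.206] pointing down, gripper open.
Joint ranges: [-3.1, 3.1], [-0.76, 2.03], [0.27, 2.55], [-1.08, 4.22], [0.17, 2.65], [-2.57, 2.57]. Speed limits (rad/s): [2.79, 2.79, 3.14, 3.14, 3.14, 3.14].

## Interface

Orientations are given as [roll, pitch, yaw] about the fixed x, y, z axes, in that order (R = Rz(yaw) Ry(pitch) Rx(roll)).
In Python, from bench import robot, cams gives the robot as it stands.
- The arm moves only by the tool step_arm, never from a script. Its argument "plan" is a list that holds one entry, the list of rows, each a list of 5 numbers: the shift along the world's x, y, z in mm, then the turn about the world's z in rad, then the opening in per cent of the stroke, from 0 (shut) to 100 (fully open). In form: [[[tx, ty, tz, turn, fingers], ...]]. A call has 1 to 8 rows; each row is the pose to reach, as a shift and turn from the pose commanded when the call began; what a row does not reach only later rows make up. A row lasts 1/12 s, in which the tool goes at most 41.7 mm and 7.16 degrees, less where a joint would pass 70% of its speed; a pose out of reach is approached as far as the arm can. A call with a gripper value outside its range is refused whole. The fingers move at their own pace and stop on an object; the grip force is fixed at half the most. Time passes only in rows, so rows that repeat a pose let the fingers close. It gives the time, the measured TCP pose, the force and the opening at its end, in the units of the state.
- robot.get_obs(): the state, without advancing time (a new reading comes with each control period).
- cams.snapshot(name): name is "side" or "top" or "wrist"; returns a dict with "frame" (400x640x3 uint8, red, green, blue), "camera_matrix" (3x3 intrinsics, pixels), "origin" and "attitude" of the camera in the world; the wrist camera has in their place "T_tool_cam" (4x4, takes a point from camera to tool coordinates, whose origin is the TCP and whose axes are the flange's). Camera axes: x right, y down, z forward; pixel columns grow to the right and rows downward; lengths in m; the calibration is good to about 2 mm. A picture is of the moment at which its call begins: read the wrist's pose just before it. There is no depth.
- robot.close_job(): hands the job in, once; it reports no verdict.
The state is a dict: "time": time; "joint_positions": joint angles; "qvel": joint speeds; "joint_torque": joint torques, N m; "tool_pos": TCP position; "ee_rot": TCP orientation; "wrist_force": force on the tool from outside, world axes, zero at the start; "wrist_torque": the same for the moment, N m; "width": finger opening in m.
Only numpy, scipy, OpenCV 4.12 (cv2) and the standard library are available. Lean on these libraries where they do the work, as an engineer would, in place of code of your own. Each camera call takes 0.05 s, during which the arm holds its last target. There are 200 camera calls.

## Task

Clear the analyser's open drawer of its empty racks, standing them upright in the white returns tray, and set every full rack from the grey pad upright in a free lane of the drawer; a full rack already in the drawer stays in it. Then push the drawer gently fully home past its catch, and only once it is home press the start button right down and let go. Do not disturb anything else on the bench.

Things in the scene. Friction and masses are not known exactly. Their poses are not given: they have to be found in the camera images.
- full_a: Full tube rack, yellow, with five capped tubes (row 100 x 16, tops 75 above the underside), about 220 g; on the grey pad at the start, where two or three such are present. Foot 110 x 44 x 8; above it the body, 110 x 28, from 8 to 50 above the underside: grip it there, across y. Origin: centre of underside; x along its length (both ways alike), z up.
- full_b: Full tube rack, yellow, with five capped tubes (row 100 x 16, tops 75 above the underside), about 220 g; on the grey pad at the start, where two or three such are present. Foot 110 x 44 x 8; above it the body, 110 x 28, from 8 to 50 above the underside: grip it there, across y. Origin: centre of underside; x along its length (both ways alike), z up.
- full_c: Full tube rack, yellow, with five capped tubes (row 100 x 16, tops 75 above the underside), about 220 g; on the grey pad at the start, where two or three such are present. Foot 110 x 44 x 8; above it the body, 110 x 28, from 8 to 50 above the underside: grip it there, across y. Origin: centre of underside; x along its length (both ways alike), z up.
- empty_a: Empty tube rack, the same yellow rack without tubes (50 high, five dark holes on top), about 130 g; in a drawer lane at the start, where two or three such are present. Foot 110 x 44 x 8; above it the body, 110 x 28, from 8 to 50 above the underside: grip it there, across y. Origin: centre of underside; x along its length (both ways alike), z up.
- empty_b: Empty tube rack, the same yellow rack without tubes (50 high, five dark holes on top), about 130 g; in a drawer lane at the start, where two or three such are present. Foot 110 x 44 x 8; above it the body, 110 x 28, from 8 to 50 above the underside: grip it there, across y. Origin: centre of underside; x along its length (both ways alike), z up.
- empty_c: Empty tube rack, the same yellow rack without tubes (50 high, five dark holes on top), about 130 g; in a drawer lane at the start, where two or three such are present. Foot 110 x 44 x 8; above it the body, 110 x 28, from 8 to 50 above the underside: grip it there, across y. Origin: centre of underside; x along its length (both ways alike), z up.
- loaded: Full tube rack that may already stand in a drawer lane at the start (or be absent); it stays there. As the other full racks (tops 75 high). Foot 110 x 44 x 8; above it the body, 110 x 28, from 8 to 50 above the underside: grip it there, across y. Origin: centre of underside; x along its length (both ways alike), z up.
- analyser: White benchtop analyser, fixed, 260 deep, 300 wide; flat front part of the roof 115 high, hood 180 high from 120 behind the front face. Origin: on the table under the middle of the front face; x into the machine, y to the left, z up. The drawer comes out of the front, towards the robot.
- drawer (a joint): How far the drawer is out, m: 0 fully home, about 0.15 at the start. It slides along the analyser's x. Runs with about 2 N of friction; over the last 13 mm a sprung catch resists with about 6 N more until it snaps over at about 5 mm and draws the drawer home, where it stays.
- drawer_front (a point): On the outside of the drawer's flat white front panel (270 wide, from 6 to 95 above the table, 12 thick), in the middle, 80 above the table; moves with the drawer. x points into the machine. Push here: a gripper pushing lower can meet the roof's front edge.
- drawer_mid (a point): Middle of the drawer's inner floor, 18 above the table; moves with the drawer. x into the machine, y left, z up. Four lanes along x, 127 long, 54 wide, centred at x = 0, y = -90, -30, 30, 90; ribs between them 6 thick, 12 high; side and back walls 22 high. The front panel's inner face is at x = -64, its top 77 above this floor.
- tray: White open returns tray, fixed, outside 250 (x) x 150 (y) x 32 high, walls and floor 5 thick. Origin: centre of its underside, on the table. Stands left or right of the drawer. Three racks fit side by side, lengthwise along its y, at x = -75, 0, 75.
- pad: Grey bench pad, fixed, 250 (x) x 160 (y) x 2 thick, on which the full racks stand, roughly along its y; on the other side of the drawer from the tray. Origin: centre of the underside.
- start (a joint): Travel of the start button, m: 0 up, 0.006 fully down (about 5 N); springs back.
- start_top (a point): Top of the round grey start button (32 across, in a housing 48 across and 12 high) on the front part of the analyser's roof; top about 137 above the table. Press straight down.
- tipbox: Bystander, not to be disturbed: pipette-tip box, blue with clear lid, 120 x 85 x 70 high. Origin: centre of the underside.
- beaker: Bystander, not to be disturbed: glass beaker, 80 across, 90 high. Origin: centre of the underside.
- jar: Bystander, not to be disturbed: amber jar, 60 across, 80 high. Origin: centre of the underside.
- flask: Bystander, not to be disturbed: white bottle, 60 across, 85 high. Origin: centre of the underside.
- timer: Bystander, not to be disturbed: small white bench timer, 70 x 60 x 30 high. Origin: centre of the underside.
- slides: Bystander, not to be disturbed: cardboard slide box, 85 x 60 x 35 high. Origin: centre of the underside.

How it is judged:
On the way, in this order (a step that is already met when the one before it is completed fails the run):
1. every empty rack stands in the tray and every full rack in a lane of the open drawer (x of full_a in the frame of drawer_mid between -0.02 and 0.02 m and y of full_a in the frame of drawer_mid between -0.105 and 0.105 m and z of full_a in the frame of drawer_mid between -0.004 and 0.006 m and angle between each of full_a, full_b, full_c, loaded, empty_a, empty_b, empty_c's own z axis and vertical below 0.15 rad and x of full_b in the frame of drawer_mid between -0.02 and 0.02 m and y of full_b in the frame of drawer_mid between -0.105 and 0.105 m and z of full_b in the frame of drawer_mid between -0.004 and 0.006 m and x of full_c in the frame of drawer_mid between -0.02 and 0.02 m and y of full_c in the frame of drawer_mid between -0.105 and 0.105 m and z of full_c in the frame of drawer_mid between -0.004 and 0.006 m and x of loaded in the frame of drawer_mid between -0.02 and 0.02 m and y of loaded in the frame of drawer_mid between -0.105 and 0.105 m and z of loaded in the frame of drawer_mid between -0.004 and 0.006 m and x of empty_a in the frame of tray between -0.115 and 0.115 m and y of empty_a in the frame of tray between -0.05 and 0.05 m and z of empty_a in the frame of tray between 0 and 0.011 m and x of empty_b in the frame of tray between -0.115 and 0.115 m and y of empty_b in the frame of tray between -0.05 and 0.05 m and z of empty_b in the frame of tray between 0 and 0.011 m and x of empty_c in the frame of tray between -0.115 and 0.115 m and y of empty_c in the frame of tray between -0.05 and 0.05 m and z of empty_c in the frame of tray between 0 and 0.011 m and value of joint drawer above 0.05 m), for 0.2 s.
2. the drawer is home past its catch (value of joint drawer below 0.003 m), for 0.2 s.
3. the start button is pressed right down (value of joint start above 0.0045 m), for 0.05 s.
At the end, for the whole second after the job is handed in: The drawer is home (within 3 mm), every full rack stands in a lane of it (foot on the lane's floor within 6 mm, tilted less than 0.15 rad), every empty rack stands on the tray's floor inside its walls (tilted less than 0.15 rad), all at rest, and the start button is up again after its press (x of full_a in the frame of drawer_mid between -0.02 and 0.02 m and y of full_a in the frame of drawer_mid between -0.105 and 0.105 m and z of full_a in the frame of drawer_mid between -0.004 and 0.006 m and angle between each of full_a, full_b, full_c, loaded, empty_a, empty_b, empty_c's own z axis and vertical below 0.15 rad and x of full_b in the frame of drawer_mid between -0.02 and 0.02 m and y of full_b in the frame of drawer_mid between -0.105 and 0.105 m and z of full_b in the frame of drawer_mid between -0.004 and 0.006 m and x of full_c in the frame of drawer_mid between -0.02 and 0.02 m and y of full_c in the frame of drawer_mid between -0.105 and 0.105 m and z of full_c in the frame of drawer_mid between -0.004 and 0.006 m and x of loaded in the frame of drawer_mid between -0.02 and 0.02 m and y of loaded in the frame of drawer_mid between -0.105 and 0.105 m and z of loaded in the frame of drawer_mid between -0.004 and 0.006 m and x of empty_a in the frame of tray between -0.115 and 0.115 m and y of empty_a in the frame of tray between -0.05 and 0.05 m and z of empty_a in the frame of tray between 0 and 0.011 m and x of empty_b in the frame of tray between -0.115 and 0.115 m and y of empty_b in the frame of tray between -0.05 and 0.05 m and z of empty_b in the frame of tray between 0 and 0.011 m and x of empty_c in the frame of tray between -0.115 and 0.115 m and y of empty_c in the frame of tray between -0.05 and 0.05 m and z of empty_c in the frame of tray between 0 and 0.011 m and linear speed of each of full_a, full_b, full_c, empty_a, empty_b, empty_c, loaded below 0.02 m/s and value of joint drawer below 0.003 m and value of joint start below 0.002 m); the robot touches nothing.
It fails at once if a bystander is moved more than 30 mm (distance of any of tipbox, beaker, jar, flask, timer, slides from where it was at the start of the episode above 0.03 m).
It fails at once if the drawer is slammed (faster than 0.4 m/s) (velocity of joint drawer below -0.4 m/s).
It fails at once if the start button is pressed while the drawer is not home (value of joint start above 0.003 m and value of joint drawer above 0.008 m).
Of empty_a, empty_b, empty_c, loaded only 3 to 4 are there at a start; the rules pass over those that are not, and their reading is None.
Of full_a, full_b, full_c only 2 to 3 are there at a start; the rules pass over those that are not, and their reading is None.
At some moment in a run one of full_a, full_b, full_c may be knocked a few centimetres aside while the robot is not near it.
It also fails if it takes over 210 s, if anything falls off the work surface, if the arm or the gripper's body presses on something with over 40 N, if the wrist force passes 120 N, or if a joint passes its speed limit or range.

## Working session

There is one attempt and no reset: what is moved stays moved. The work goes in short steps, Python scripts to look and compute and a tool call to move; the robot and the scene stay as the last step left them, time stands still between calls to the robot, and variables do not carry over. Pictures are saved under pics/ and viewed, about 12 in all and at most 16, crops included, and the job is handed in when it is done.

Besides the shell and the picture viewer there is one more tool, called after "Request:" by a JSON object that holds its "method" and its "body", one argument or row to a line. step_arm: Moves the arm, as the interface text tells. Its arguments: {"type":"object","properties":{"plan":{"type":"array"}},"required":["plan"]}

```bash
ls; mkdir -p pics
python3 - <<'E'
from bench import robot,cams
import cv2,json,numpy as np
o=robot.get_obs();print({k:np.round(v,3).tolist() for k,v in o.items()})
for n in ["top","side"]:
    s=cams.snapshot(n);cv2.imwrite(f"pics/{n}0.png",s["frame"][:,:,::-1])
    print(n,s["camera_matrix"],s["origin"],s["attitude"])
E
```

```text
pics
{'time': 0.0, 'joint_positions': [-1.427, 0.088, 1.372, -0.0, 1.684, -0.103], 'qvel': [0.0, -0.0, -0.0, 0.002, -0.0, 0.0], 'joint_torque': [0.001, -34.018, -30.243, 0.072, 0.033, -0.0], 'tool_pos': [0.134, -0.533, 0.204], 'ee_rot': [-3.139, -0.0, 0.247], 'wrist_force': [-0.414, -0.393, 0.964], 'wrist_torque': [0.008, 0.005, 0.001], 'width': 0.094}
top [[381.80564228   0.         316.56128865]
 [  0.         381.80564228 202.3833874 ]
 [  0.           0.           1.        ]] [0.36871429 0.02459584 1.01906599] [-2.93471349e+00 -2.10416745e-03 -1.52118207e+00]
side [[365.62247972   0.         321.98392383]
 [  0.         365.62247972 201.14264933]
 [  0.           0.           1.        ]] [0.23178605 0.75261234 0.55549516] [-2.06235169e+00  2.40472145e-03 -2.71856994e+00]
```

View pics/top0.png

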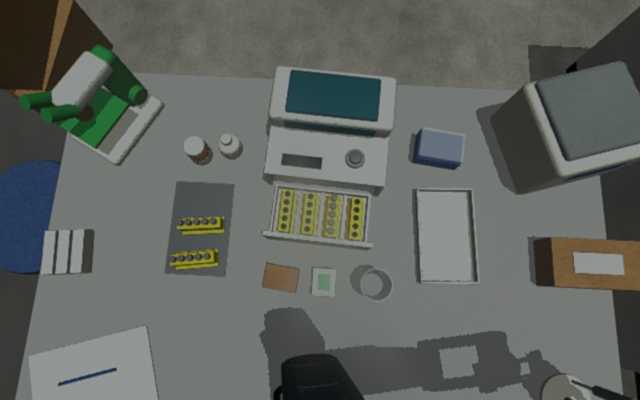

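View pics/side0.png

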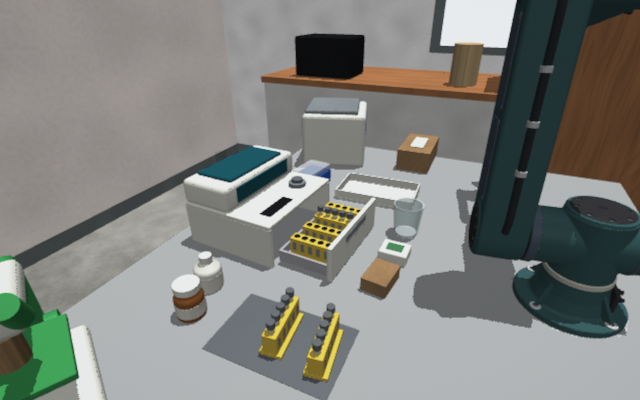

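```bash
cat > h.py <<'E'
import numpy as np,cv2
from scipy.spatial.transform import Rotation as R
from bench import robot,cams
def cam(n):
    if n=="wrist":
        o=robot.get_obs();s=cams.snapshot(n)
        T=np.eye(4);T[:3,:3]=R.from_euler('xyz',o['ee_rot']).as_matrix();T[:3,3]=o['tool_pos']
        T=T@np.array(s['T_tool_cam']);C,A=T[:3,3],T[:3,:3]
    else:
        s=cams.snapshot(n);C,A=np.array(s['origin']),R.from_euler('xyz',s['attitude']).as_matrix()
    return s['frame'][:,:,::-1].copy(),np.array(s['camera_matrix']),C,A
def cast(c,px,z):
    f,K,C,A=c;px=np.atleast_2d(px).astype(float)
    d=(A@np.linalg.inv(K)@np.c_[px,np.ones(len(px))].T).T
    return (C+d*((z-C[2])/d[:,2])[:,None])
def proj(c,P):
    f,K,C,A=c;q=(np.atleast_2d(P)-C)@A;return (q/q[:,2:])@K.T[:,:2]
def yellow(f,lo=(18,90,60),hi=(36,255,255)):
    return cv2.inRange(cv2.cvtColor(f,cv2.COLOR_BGR2HSV),lo,hi)
E
python3 - <<'E'
from h import *
c=cam("top");f=c[0]
cv2.imwrite("pics/crop1.png",cv2.resize(f[110:310,150:490],None,fx=2.35,fy=2.35,interpolation=cv2.INTER_CUBIC))
m=yellow(f);m=cv2.morphologyEx(m,cv2.MORPH_CLOSE,np.ones((5,5)))
for k in cv2.findContours(m,0,2)[0]:
    if cv2.contourArea(k)<80: continue
    b=cv2.boxPoints(cv2.minAreaRect(k)); cx=b.mean(0)
    z=.068 if 260<cx[0]<400 else .052
    W=cast(c,b,z); e=W[1]-W[0],W[2]-W[1]
    print(cx.round(1),W.mean(0).round(3),[np.linalg.norm(v).round(3) for v in e],[np.degrees(np.arctan2(v[1],v[0])).round(1) for v in e])
# feature pixels
for n,p,z in [("button",(355,157),.137),("trayTL",(416,189),.032),("trayTR",(471,189),.032),("trayBR",(478,284),.032),("trayBL",(418,284),.032),
  ("panelL",(264,235),.095),("panelR",(371,246),.095),("padTL",(176,182),.002),("padTR",(234,184),.002),("padBR",(226,276),.002),("padBL",(166,273),.002),("beaker",(376,282),.09),("timer",(323,282),.03),("slides",(281,277),.035),("roofL",(264,180),.115),("roofR",(386,188),.115)]:
    print(n,cast(c,p,z)[0].round(3))
E
```

```text
[280.1 277.5] [0.376 0.112 0.068] [np.float64(0.055), np.float64(0.079)] [np.float64(-5.8), np.float64(-97.0)]
[193.7 259.2] [0.411 0.333 0.052] [np.float64(0.121), np.float64(0.043)] [np.float64(-82.4), np.float64(-169.3)]
[595. 265.] [ 0.447 -0.672  0.052] [np.float64(0.224), np.float64(0.126)] [np.float64(-87.1), np.float64(173.0)]
[200.7 225.3] [0.497 0.325 0.052] [np.float64(0.122), np.float64(0.044)] [np.float64(-83.7), np.float64(-171.0)]
[354.1 217.8] [ 0.534 -0.064  0.068] [np.float64(0.112), np.float64(0.041)] [np.float64(-2.8), np.float64(-92.0)]
[331.5 215. ] [ 0.538 -0.007  0.068] [np.float64(0.111), np.float64(0.042)] [np.float64(-2.5), np.float64(-92.5)]
[309.6 212.9] [0.541 0.049 0.068] [np.float64(0.11), np.float64(0.041)] [np.float64(-3.7), np.float64(-94.4)]
[286.9 210.4] [0.544 0.107 0.068] [np.float64(0.111), np.float64(0.041)] [np.float64(-2.5), np.float64(-93.9)]
[28.  89.2] [0.85  0.842 0.052] [np.float64(0.116), np.float64(0.044)] [np.float64(-64.4), np.float64(-151.9)]
[56.7 33.8] [1.027 0.796 0.052] [np.float64(0.228), np.float64(0.042)] [np.float64(-1.6), np.float64(-102.6)]
button [ 0.671 -0.055  0.137]
trayTL [ 0.625 -0.23   0.032]
trayTR [ 0.633 -0.376  0.032]
trayBR [ 0.385 -0.386  0.032]
trayBL [ 0.378 -0.234  0.032]
panelL [0.475 0.156 0.095]
panelR [ 0.462 -0.104  0.095]
padTL [0.62  0.422 0.002]
padTR [0.622 0.262 0.002]
padBR [0.374 0.26  0.002]
padBL [0.374 0.417 0.002]
beaker [ 0.377 -0.119  0.09 ]
timer [0.371 0.006 0.03 ]
slides [0.378 0.113 0.035]
roofL [0.608 0.163 0.115]
roofR [ 0.603 -0.135  0.115]
```

View pics/crop1.png

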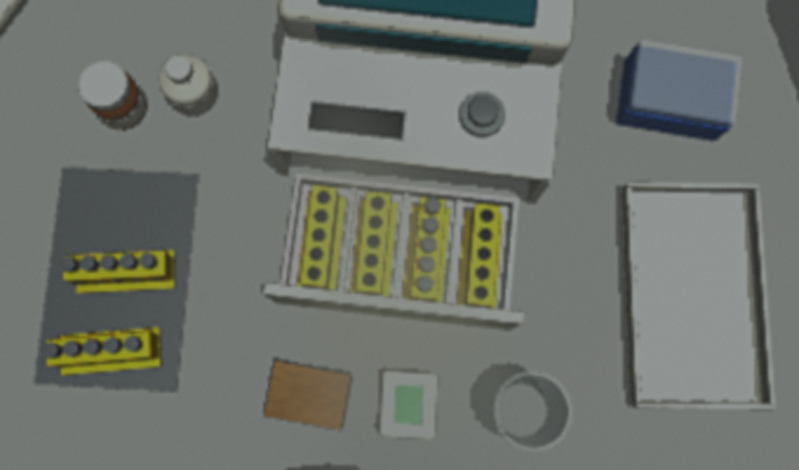

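Request:
{"method": "step_arm", "body": {
  "plan": [
    [[40,48,20,-0.1,100],[80,96,30,-0.2,100],[120,144,40,-0.297,100],[150,180,50,-0.297,100],[180,220,60,-0.297,80],[210,260,66,-0.297,60],[240,290,66,-0.297,50],[265,316,66,-0.297,50]]
  ]
}}

```text
time: 0.82
tool_pos: [0.344, -0.2796, 0.2652]
ee_rot: [3.141, -0.001, -0.051]
wrist_force: [0.2, -1.3, 0.4]
width: 0.0709
```

Request:
{"method": "step_arm", "body": {
  "plan": [
    [[25,32,0,0,50],[50,64,0,0,50],[70,96,0,0,50],[90,130,0,0,50],[105,165,0,0,50],[121,200,0,0,50],[121,230,0,0,50],[121,230,0,0,50]]
  ]
}}

```text
time: 1.48
tool_pos: [0.4644, -0.0465, 0.2642]
ee_rot: [-3.139, 0.001, -0.043]
wrist_force: [0.1, 0.3, 0.4]
width: 0.0468
```

Run:
```python
from h import *
o=robot.get_obs();print(o['tool_pos'].round(4) if hasattr(o['tool_pos'],'round') else o['tool_pos'],o['ee_rot'],o['width'])
c=cam("wrist");print(c[2],c[3],c[1]);cv2.imwrite("pics/w1.png",c[0])
```

```text
[ 0.4644 -0.0465  0.2642] [-3.13893396e+00  1.01588670e-03 -4.29328937e-02] 0.04682489595272985
[ 0.54316279 -0.05051225  0.44238718] [[-0.04325673 -0.96162888 -0.27092205]
 [-0.99906131  0.04100785  0.01395898]
 [-0.00231343  0.27127156 -0.96250007]] [[292.62175008   0.         319.70033379]
 [  0.         292.62175008 200.30953315]
 [  0.           0.           1.        ]]
```

View pics/w1.png

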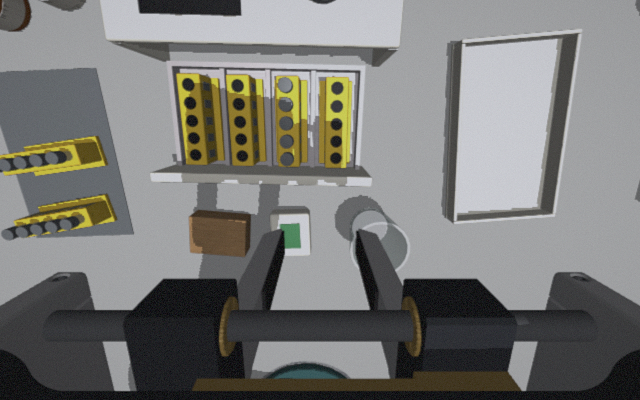

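Run:
```python
from h import *
c=cam("wrist");f=c[0]
g=cv2.cvtColor(f,cv2.COLOR_BGR2GRAY)
y=yellow(f);roi=cv2.morphologyEx(y,cv2.MORPH_CLOSE,np.ones((13,13)))
m=((g<45)&(roi>0)).astype(np.uint8)*255
pts=[]
for k in cv2.findContours(m,0,2)[0]:
    a=cv2.contourArea(k);x,yy,w,h=cv2.boundingRect(k)
    if a>40 and yy<175 and 170<x<360 and w<16 and h<18: pts.append((*cast(c,(x+w/2-.5,yy+h/2-.5),.068)[0][:2].round(4),x,yy,w,h))
for p in sorted(pts,key=lambda p:-p[1]): print([float(v) for v in p])
for n,p,z in [("panTL",(151,176),.095),("panTR",(372,182),.095),("tr",[(462,40),(579,31),(556,213),(451,221)],.032),("caps",[(285,86),(287,158)],.093),("btn",(322,0),.137)]:
    print(n,cast(c,p,z).round(4).tolist())
```

```text
[0.5056, 0.1111, 188.0, 150.0, 10.0, 10.0]
[0.5261, 0.1096, 186.0, 133.0, 11.0, 11.0]
[0.5467, 0.1087, 184.0, 116.0, 11.0, 11.0]
[0.5678, 0.1076, 182.0, 98.0, 11.0, 11.0]
[0.5893, 0.1063, 180.0, 79.0, 11.0, 11.0]
[0.5016, 0.0514, 235.0, 151.0, 10.0, 10.0]
[0.5222, 0.0502, 234.0, 134.0, 10.0, 11.0]
[0.5428, 0.0496, 232.0, 117.0, 11.0, 11.0]
[0.5639, 0.0482, 231.0, 99.0, 11.0, 11.0]
[0.5855, 0.0474, 230.0, 80.0, 10.0, 11.0]
[0.4937, -0.0669, 328.0, 153.0, 10.0, 10.0]
[0.5143, -0.0688, 329.0, 136.0, 10.0, 11.0]
[0.5338, -0.0695, 329.0, 121.0, 10.0, 9.0]
panTL [[0.4849, 0.1534, 0.095]]
panTR [[0.4654, -0.1127, 0.095]]
tr [[0.6294, -0.2366, 0.032], [0.633, -0.3822, 0.032], [0.3923, -0.3949, 0.032], [0.3868, -0.2411, 0.032]]
caps [[0.5791, -0.0156, 0.093], [0.4988, -0.0117, 0.093]]
btn [[0.646, -0.0595, 0.137]]
```

Request:
{"method": "step_arm", "body": {
  "plan": [
    [[20,-6,-20,-0.01,50],[40,-12,-40,-0.01,50],[60,-18,-60,-0.01,50],[70,-23,-85,-0.01,50],[70,-23,-110,-0.01,50],[70,-23,-130,-0.01,50],[70,-23,-130,-0.01,50],[70,-23,-130,-0.01,50]]
  ]
}}

```text
time: 2.25
tool_pos: [0.5331, -0.0757, 0.1334]
ee_rot: [-3.142, 0.003, -0.062]
wrist_force: [0.1, -1.4, -0.3]
width: 0.0469
```

```bash
cat >> h.py <<'E'
def holes(z,thr=45,wmax=30):
    c=cam("wrist");f=c[0];g=cv2.cvtColor(f,cv2.COLOR_BGR2GRAY)
    roi=cv2.morphologyEx(yellow(f),cv2.MORPH_CLOSE,np.ones((17,17)))
    m=((g<thr)&(roi>0)).astype(np.uint8)*255
    for k in cv2.findContours(m,0,2)[0]:
        x,y,w,h=cv2.boundingRect(k)
        if cv2.contourArea(k)>60 and w<wmax and h<wmax and y<250:
            print([float(v) for v in cast(c,(x+w/2-.5,y+h/2-.5),z)[0][:2].round(4)],(x,y,w,h))
    return c
def st():
    o=robot.get_obs();print(round(o['time'],2),np.round(o['tool_pos'],4),np.round(o['ee_rot'],3),o['width'],np.round(o['wrist_force'],1))
E
python3 - <<'E'
from h import *
st();c=holes(.068);cv2.imwrite("pics/w2.png",c[0]);st()
E
```

```text
2.25 [ 0.5331 -0.0757  0.1334] [-3.142e+00  3.000e-03 -6.200e-02] 0.046886961399621424 [ 0.1 -1.4 -0.3]
[0.4938, -0.0668] (306, 247, 14, 13)
[0.5013, 0.0518] (175, 247, 15, 13)
[0.5055, 0.1108] (110, 247, 15, 12)
[0.5265, 0.1099] (105, 225, 15, 13)
[0.5227, 0.0508] (171, 224, 16, 15)
[0.5358, -0.0693] (305, 202, 15, 15)
[0.5432, 0.0494] (168, 202, 16, 15)
[0.5474, 0.1089] (100, 202, 15, 14)
[0.5567, -0.0704] (304, 178, 16, 16)
[0.5642, 0.0487] (164, 178, 16, 16)
[0.5684, 0.1077] (94, 178, 17, 15)
[0.5776, -0.0714] (303, 153, 17, 17)
[0.5851, 0.0474] (160, 153, 17, 17)
[0.5893, 0.1067] (89, 153, 16, 16)
2.3 [ 0.5343 -0.0756  0.1353] [ 3.141 -0.    -0.062] 0.04684307063111054 [-0.5  0.3  1.2]
```

View pics/w2.png

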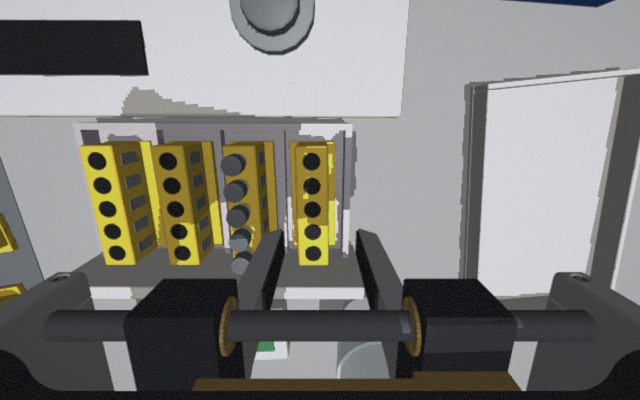

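Request:
{"method": "step_arm", "body": {
  "plan": [
    [[1,6,0,0.006,49],[1,6,-20,0.006,49],[1,6,-40,0.006,49],[1,6,-60,0.006,49],[1,6,-80,0.006,49],[1,6,-88,0.006,49],[1,6,-88,0.006,49],[1,6,-88,0.006,49]]
  ]
}}

```text
time: 2.97
tool_pos: [0.5362, -0.0684, 0.048]
ee_rot: [3.141, -0.002, -0.054]
wrist_force: [0.1, -0.2, 0.3]
width: 0.0461
```

Request:
{"method": "step_arm", "body": {
  "plan": [
    [[0,0,0,0,20],[0,0,0,0,15],[0,0,0,0,15],[0,0,0,0,15],[0,0,0,0,15]]
  ]
}}

```text
time: 3.38
tool_pos: [0.5362, -0.0686, 0.0481]
ee_rot: [3.141, -0.003, -0.054]
wrist_force: [0.3, -0.4, 4.0]
width: 0.0276
```

Request:
{"method": "step_arm", "body": {
  "plan": [
    [[0,0,30,0,10],[0,0,65,0,10],[0,0,100,0,10],[0,0,130,0,10],[0,-35,130,0.12,10],[0,-70,130,0.24,10],[0,-105,130,0.36,10],[0,-140,130,0.48,10]]
  ]
}}

```text
time: 4.05
tool_pos: [0.535, -0.2094, 0.1765]
ee_rot: [-3.141, 0.0, 0.433]
wrist_force: [1.1, 0.8, -0.9]
width: 0.0279
```

Request:
{"method": "step_arm", "body": {
  "plan": [
    [[10,-30,0,0.12,10],[20,-60,0,0.24,10],[30,-80,0,0.36,10],[47,-98,0,0.48,10],[47,-98,0,0.6,10],[47,-98,0,0.72,10],[47,-98,0,0.84,10],[47,-98,0,0.96,10]]
  ]
}}

```text
time: 4.72
tool_pos: [0.582, -0.3064, 0.1754]
ee_rot: [-3.14, -0.001, 1.391]
wrist_force: [0.3, -1.0, -0.8]
width: 0.0278
```

Request:
{"method": "step_arm", "body": {
  "plan": [
    [[0,0,0,0.12,10],[0,0,0,0.22,10],[0,0,0,0.22,10],[0,0,0,0.22,10]]
  ]
}}

```text
time: 5.05
tool_pos: [0.5821, -0.3062, 0.1759]
ee_rot: [-3.141, -0.001, 1.603]
wrist_force: [0.2, -0.3, -0.9]
width: 0.0272
```

Run:
```python
from h import *
st();c=cam("wrist");cv2.imwrite("pics/w3.png",c[0]);st();print(repr(c[2]),repr(c[3]))
```

```text
5.05 [ 0.5821 -0.3062  0.1759] [-3.141e+00 -1.000e-03  1.603e+00] 0.02724603482515762 [ 0.2 -0.3 -0.9]
5.1 [ 0.5821 -0.3062  0.1761] [-3.141e+00 -1.000e-03  1.603e+00] 0.028057037290801848 [-0.2 -0.2 -1.7]
array([ 0.579548  , -0.22767707,  0.35421416]) array([[ 9.99484789e-01,  3.10646087e-02,  8.07138147e-03],
       [ 3.20900001e-02, -9.62295519e-01, -2.70106583e-01],
       [-6.23701080e-04,  2.70226432e-01, -9.62796597e-01]])
```

View pics/w3.png

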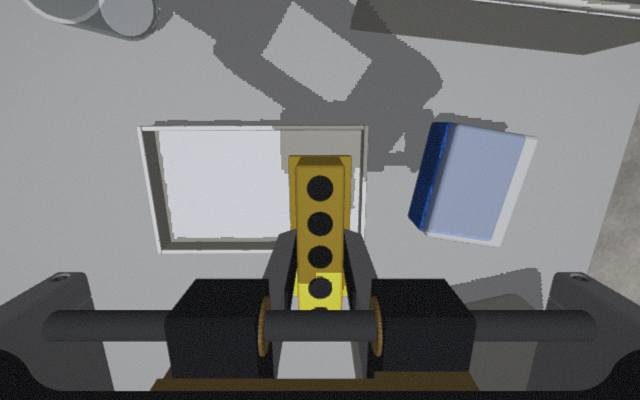

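Run:
```python
from h import *
c=cam("wrist")
print(cast(c,[(138,127),(367,126),(160,251)],.032).round(4)); print(cast(c,[(320,188),(320,256),(320,288)],.196).round(4))
```

```text
[[ 0.3855 -0.2431  0.032 ]
 [ 0.6302 -0.2342  0.032 ]
 [ 0.3923 -0.3877  0.032 ]]
[[ 0.5808 -0.2651  0.196 ]
 [ 0.5822 -0.3065  0.196 ]
 [ 0.5829 -0.328   0.196 ]]
```

Request:
{"method": "step_arm", "body": {
  "plan": [
    [[5,-4,-30,0,10],[5,-4,-60,0,10],[5,-4,-90,0,10],[5,-4,-115,0,10],[5,-4,-130,0,10],[5,-4,-138,0,10],[5,-4,-139,0,10],[5,-4,-139,0,10]]
  ]
}}

```text
time: 5.82
tool_pos: [0.5876, -0.3105, 0.0379]
ee_rot: [3.141, 0.0, 1.605]
wrist_force: [-0.5, 0.6, -1.5]
width: 0.0275
```

Request:
{"method": "step_arm", "body": {
  "plan": [
    [[0,0,-1,0,50],[0,0,-1,0,50],[0,0,-1,0,50],[0,0,40,0,50],[0,0,80,0,50],[0,0,120,0,50],[0,30,130,-0.12,50],[0,60,130,-0.24,50]]
  ]
}}

```text
time: 6.48
tool_pos: [0.5898, -0.2525, 0.175]
ee_rot: [3.129, 0.004, 1.357]
wrist_force: [0.7, 1.0, 0.2]
width: 0.047
```

Request:
{"method": "step_arm", "body": {
  "plan": [
    [[-6,38,0,-0.12,50],[-12,76,0,-0.24,50],[-18,114,0,-0.36,50],[-24,152,0,-0.48,50],[-30,190,0,-0.6,50],[-36,228,0,-0.72,50],[-42,266,0,-0.84,50],[-44,300,0,-0.96,50]]
  ]
}}

```text
time: 7.15
tool_pos: [0.5428, 0.0505, 0.1688]
ee_rot: [3.141, -0.002, 0.404]
wrist_force: [0.2, -0.0, -1.1]
width: 0.047
```

Request:
{"method": "step_arm", "body": {
  "plan": [
    [[0,0,-10,-0.12,50],[0,0,-20,-0.24,50],[0,0,-30,-0.36,50],[0,0,-35,-0.46,50],[0,0,-35,-0.46,50],[0,0,-35,-0.46,50]]
  ]
}}

```text
time: 7.65
tool_pos: [0.5435, 0.0485, 0.1331]
ee_rot: [3.142, -0.001, -0.047]
wrist_force: [-0.1, 0.6, 0.8]
width: 0.047
```

Run:
```python
from h import *
st();c=holes(.068);st()
```

```text
7.65 [0.5435 0.0485 0.1331] [ 3.142e+00 -1.000e-03 -4.700e-02] 0.04700881468432114 [-0.1  0.6  0.8]
[0.5261, 0.1105] (244, 227, 15, 14)
[0.5434, 0.0502] (310, 205, 16, 15)
[0.5471, 0.109] (243, 204, 15, 15)
[0.564, 0.0487] (311, 182, 15, 15)
[0.5681, 0.1079] (241, 180, 16, 16)
[0.585, 0.0481] (310, 157, 16, 16)
[0.5891, 0.1068] (239, 155, 17, 17)
7.7 [0.5438 0.0484 0.1335] [-3.142e+00 -1.000e-03 -4.800e-02] 0.04728252259932908 [ 1.   1.3 -0.2]
```

Request:
{"method": "step_arm", "body": {
  "plan": [
    [[0,1,-20,-0.008,49],[0,1,-45,-0.008,49],[0,1,-65,-0.008,49],[0,1,-80,-0.008,49],[0,1,-86,-0.008,49],[0,1,-86,-0.008,49],[0,1,-86,-0.008,30],[0,1,-86,-0.008,10]]
  ]
}}

```text
time: 8.37
tool_pos: [0.5447, 0.0494, 0.0485]
ee_rot: [-3.142, -0.003, -0.058]
wrist_force: [-0.2, 0.5, -0.1]
width: 0.0362
```

Request:
{"method": "step_arm", "body": {
  "plan": [
    [[0,0,0,0,10],[0,0,0,0,10],[0,0,0,0,10],[0,0,30,0,10],[0,0,65,0,10],[0,0,100,0,10],[0,0,130,0,10],[0,-35,130,0.12,10]]
  ]
}}

```text
time: 9.03
tool_pos: [0.5471, 0.0189, 0.1849]
ee_rot: [-3.14, -0.015, 0.069]
wrist_force: [0.8, -0.0, -0.4]
width: 0.0278
```

Request:
{"method": "step_arm", "body": {
  "plan": [
    [[-4,-41,0,0.12,10],[-8,-82,0,0.24,10],[-12,-123,0,0.36,10],[-16,-164,0,0.48,10],[-20,-205,0,0.6,10],[-24,-246,0,0.72,10],[-28,-287,0,0.84,10],[-32,-327,0,0.96,10]]
  ]
}}

```text
time: 9.7
tool_pos: [0.5125, -0.2955, 0.1762]
ee_rot: [-3.141, -0.0, 0.995]
wrist_force: [1.1, 0.0, -1.8]
width: 0.028
```

Request:
{"method": "step_arm", "body": {
  "plan": [
    [[0,0,0,0.12,10],[0,0,0,0.24,10],[0,0,0,0.36,10],[0,0,0,0.48,10],[0,0,0,0.58,10],[0,0,0,0.58,10],[0,0,0,0.58,10]]
  ]
}}

```text
time: 10.28
tool_pos: [0.5131, -0.2938, 0.1762]
ee_rot: [-3.141, -0.0, 1.566]
wrist_force: [-0.4, 0.8, -1.7]
width: 0.028
```

Run:
```python
from h import *
st();c=cam("wrist");st();cv2.imwrite("pics/w4.png",c[0])
```

```text
10.28 [ 0.5131 -0.2938  0.1762] [-3.141 -0.     1.566] 0.028035408243680435 [-0.4  0.8 -1.7]
10.33 [ 0.5131 -0.2939  0.1763] [-3.141 -0.     1.566] 0.027658661636234046 [ 0.4 -1.9 -0.8]
```

View pics/w4.png

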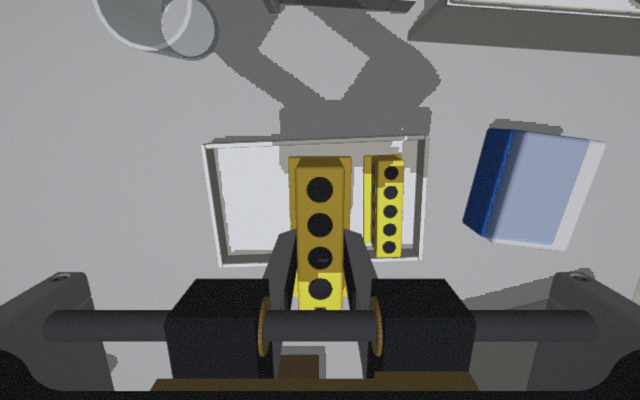

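Request:
{"method": "step_arm", "body": {
  "plan": [
    [[-1,-19,-10,0.038,10],[-1,-19,-40,0.038,10],[-1,-19,-70,0.038,10],[-1,-19,-100,0.038,10],[-1,-19,-125,0.038,10],[-1,-19,-138,0.038,10],[-1,-19,-139,0.038,10],[-1,-19,-139,0.038,10]]
  ]
}}

```text
time: 11.0
tool_pos: [0.5123, -0.3129, 0.0375]
ee_rot: [-3.141, -0.0, 1.606]
wrist_force: [0.4, 0.3, -1.2]
width: 0.0277
```

Request:
{"method": "step_arm", "body": {
  "plan": [
    [[0,0,-1,0,47],[0,0,-1,0,47],[0,0,-1,0,47],[0,0,40,0,47],[0,0,80,0,47],[0,0,120,0,47],[0,30,130,-0.12,49],[0,60,130,-0.24,49]]
  ]
}}

```text
time: 11.67
tool_pos: [0.5149, -0.2551, 0.1746]
ee_rot: [3.13, 0.004, 1.358]
wrist_force: [0.2, 0.1, -0.8]
width: 0.0457
```

Request:
{"method": "step_arm", "body": {
  "plan": [
    [[4,40,0,-0.12,50],[8,80,0,-0.24,50],[12,120,0,-0.36,50],[16,160,0,-0.48,50],[20,200,0,-0.6,50],[24,240,0,-0.72,50],[28,280,0,-0.84,50],[32,320,0,-0.96,50]]
  ]
}}

```text
time: 12.33
tool_pos: [0.5432, 0.0536, 0.1688]
ee_rot: [3.14, -0.002, 0.444]
wrist_force: [1.7, -0.0, 1.1]
width: 0.047
```

Request:
{"method": "step_arm", "body": {
  "plan": [
    [[3,36,0,-0.12,49],[3,42,-10,-0.24,49],[3,42,-25,-0.36,49],[3,42,-35,-0.46,49],[3,42,-35,-0.46,49],[3,42,-35,-0.46,49],[3,42,-35,-0.46,49]]
  ]
}}

```text
time: 12.92
tool_pos: [0.5466, 0.0936, 0.1339]
ee_rot: [-3.141, -0.002, -0.009]
wrist_force: [-0.8, -0.2, 0.7]
width: 0.0461
```

Run:
```python
from h import *
st();c=holes(.068);st()
```

```text
12.92 [0.5466 0.0936 0.1339] [-3.141e+00 -2.000e-03 -9.000e-03] 0.0461339330463089 [-0.8 -0.2  0.7]
[0.5051, 0.1114] (294, 249, 14, 13)
[0.5262, 0.1103] (294, 227, 15, 14)
[0.5468, 0.1094] (294, 205, 16, 14)
[0.5679, 0.108] (295, 181, 16, 15)
[0.589, 0.107] (296, 156, 15, 16)
12.97 [0.5467 0.0935 0.1341] [-3.141e+00 -2.000e-03 -9.000e-03] 0.046434600529381344 [ 0.4  1.1 -0.6]
```

Request:
{"method": "step_arm", "body": {
  "plan": [
    [[0,16,0,-0.046,49],[0,16,-25,-0.046,49],[0,16,-50,-0.046,49],[0,16,-75,-0.046,49],[0,16,-86,-0.046,49],[0,16,-86,-0.046,49],[0,16,-86,-0.046,30],[0,16,-86,-0.046,10]]
  ]
}}

```text
time: 13.63
tool_pos: [0.5475, 0.1097, 0.0488]
ee_rot: [-3.141, -0.004, -0.057]
wrist_force: [0.5, -0.3, 0.3]
width: 0.0357
```

Request:
{"method": "step_arm", "body": {
  "plan": [
    [[0,0,0,0,10],[0,0,0,0,10],[0,0,0,0,10],[0,0,30,0,10],[0,0,65,0,10],[0,0,100,0,10],[0,0,130,0,10],[0,-35,130,0.12,10]]
  ]
}}

```text
time: 14.3
tool_pos: [0.5495, 0.0795, 0.1851]
ee_rot: [-3.138, -0.015, 0.071]
wrist_force: [1.3, -1.0, -0.0]
width: 0.0276
```

Request:
{"method": "step_arm", "body": {
  "plan": [
    [[-8,-38,0,0.12,10],[-16,-76,0,0.24,10],[-24,-114,0,0.36,10],[-32,-152,0,0.48,10],[-40,-190,0,0.6,10],[-48,-228,0,0.72,10],[-56,-266,0,0.84,10],[-64,-304,0,0.96,10]]
  ]
}}

```text
time: 14.97
tool_pos: [0.4836, -0.2192, 0.1765]
ee_rot: [-3.141, -0.0, 0.973]
wrist_force: [1.2, -1.7, -1.7]
width: 0.0275
```

Request:
{"method": "step_arm", "body": {
  "plan": [
    [[-16,-32,0,0.12,10],[-32,-64,0,0.24,10],[-46,-86,0,0.36,10],[-46,-86,0,0.48,10],[-46,-86,0,0.58,10],[-46,-86,0,0.58,10],[-46,-86,0,0.58,10]]
  ]
}}

```text
time: 15.55
tool_pos: [0.4383, -0.3038, 0.1764]
ee_rot: [-3.141, -0.0, 1.544]
wrist_force: [0.9, 0.4, -1.1]
width: 0.0279
```

Run:
```python
from h import *
st();c=cam("wrist");st()
```

```text
15.55 [ 0.4383 -0.3038  0.1764] [-3.141 -0.     1.544] 0.027908190560791645 [ 0.9  0.4 -1.1]
15.6 [ 0.4385 -0.3036  0.1765] [-3.141 -0.     1.545] 0.027580704528151458 [ 0.2 -0.8 -1.2]
```

Request:
{"method": "step_arm", "body": {
  "plan": [
    [[-1,-12,-10,0.06,10],[-1,-12,-40,0.06,10],[-1,-12,-70,0.06,10],[-1,-12,-100,0.06,10],[-1,-12,-125,0.06,10],[-1,-12,-138,0.06,10],[-1,-12,-139,0.06,10],[-1,-12,-139,0.06,10]]
  ]
}}

```text
time: 16.27
tool_pos: [0.4374, -0.315, 0.0368]
ee_rot: [-3.141, -0.001, 1.606]
wrist_force: [-0.3, -0.0, -2.4]
width: 0.028
```

Request:
{"method": "step_arm", "body": {
  "plan": [
    [[0,0,-1,0,47],[0,0,-1,0,47],[0,0,-1,0,47],[0,0,40,0,47],[0,0,80,0,47],[0,0,120,0,47],[0,40,160,0,60],[0,80,180,0,80]]
  ]
}}

```text
time: 16.93
tool_pos: [0.4385, -0.2524, 0.2133]
ee_rot: [3.136, 0.005, 1.603]
wrist_force: [1.4, 0.8, 1.1]
width: 0.0539
```

Request:
{"method": "step_arm", "body": {
  "plan": [
    [[0,40,0,0,80],[0,80,0,0,80],[0,120,0,0,80],[0,160,0,0,80],[0,200,0,0,80],[0,240,0,0,80],[0,280,0,0,80],[0,320,0,0,80]]
  ]
}}

```text
time: 17.6
tool_pos: [0.4373, 0.0712, 0.2097]
ee_rot: [3.139, 0.0, 1.606]
wrist_force: [0.9, -0.4, -0.8]
width: 0.0754
```

Request:
{"method": "step_arm", "body": {
  "plan": [
    [[0,40,0,0,80],[0,80,0,0.04,80],[0,120,0,0.08,80],[10,150,-10,0.08,80],[20,170,-20,0.08,80],[20,170,-20,0.08,80],[20,170,-20,0.08,80]]
  ]
}}

```text
time: 18.18
tool_pos: [0.4571, 0.2398, 0.1882]
ee_rot: [-3.14, 0.001, 1.689]
wrist_force: [0.1, -0.0, 0.2]
width: 0.0749
```

Run:
```python
from h import *
st();c=cam("wrist");st();cv2.imwrite("pics/w5.png",c[0])
c=cam("top");cv2.imwrite("pics/top2.png",c[0])
```

```text
18.18 [0.4571 0.2398 0.1882] [-3.140e+00  1.000e-03  1.689e+00] 0.07487112755764545 [ 0.1 -0.   0.2]
18.23 [0.4574 0.239  0.1889] [-3.142e+00  1.000e-03  1.687e+00] 0.07541884961101807 [ 0.1  0.1 -0.1]
```

View pics/w5.png

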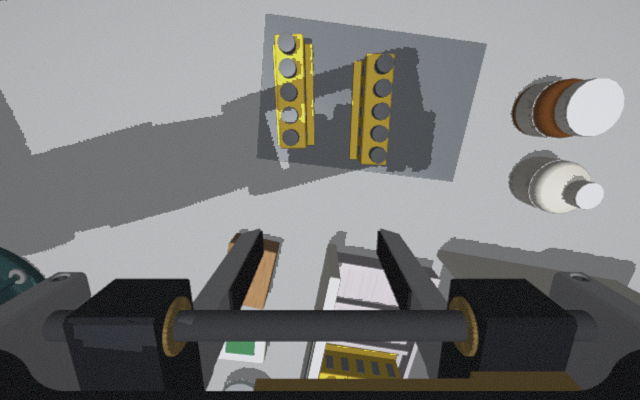

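View pics/top2.png

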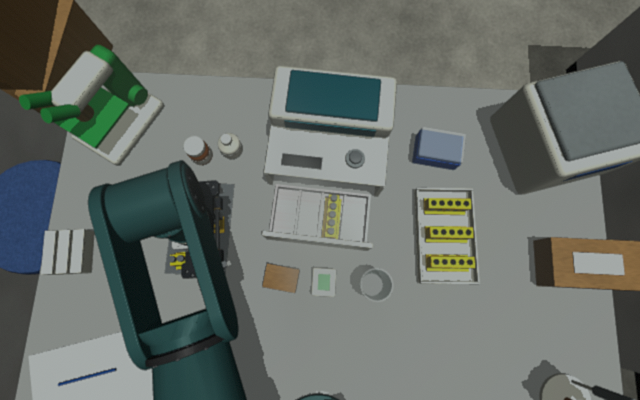

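Run:
```python
from h import *
c=cam("wrist")
for p in [[(287,43),(288,68),(289,91),(290,115),(291,137)],[(384,64),(382,88),(380,111),(379,134),(377,155)]]:
    W=cast(c,p,.077);d=W[-1]-W[0];print(W.mean(0).round(4),np.linalg.norm(d).round(4),np.arctan2(-d[1],-d[0]).round(3))
```

```text
[0.4174 0.3368 0.077 ] 0.0825 1.703
[0.5052 0.3294 0.077 ] 0.0827 1.662
```

Request:
{"method": "step_arm", "body": {
  "plan": [
    [[15,30,0,-0.025,70],[30,60,0,-0.025,70],[48,90,0,-0.025,70],[48,90,-25,-0.025,70],[48,90,-49,-0.025,70],[48,90,-49,-0.025,70],[48,90,-49,-0.025,70]]
  ]
}}

```text
time: 18.92
tool_pos: [0.505, 0.3278, 0.1389]
ee_rot: [-3.139, 0.001, 1.66]
wrist_force: [0.2, 0.9, 0.3]
width: 0.0658
```

Run:
```python
from h import *
st();c=cam("wrist");st();cv2.imwrite("pics/w6.png",c[0])
g=cv2.cvtColor(c[0],cv2.COLOR_BGR2GRAY)
P=proj(c,[[.5052,.3294,.077],[.4174,.3368,.077]]);print(P)
```

```text
18.92 [0.505  0.3278 0.1389] [-3.139e+00  1.000e-03  1.660e+00] 0.06579729681920195 [0.2 0.9 0.3]
18.97 [0.5059 0.3283 0.1408] [ 3.141 -0.     1.66 ] 0.0654267576139062 [0.  0.  0.3]
[[320.41774873 210.80406071]
 [218.05863676 193.6645926 ]]
```

View pics/w6.png

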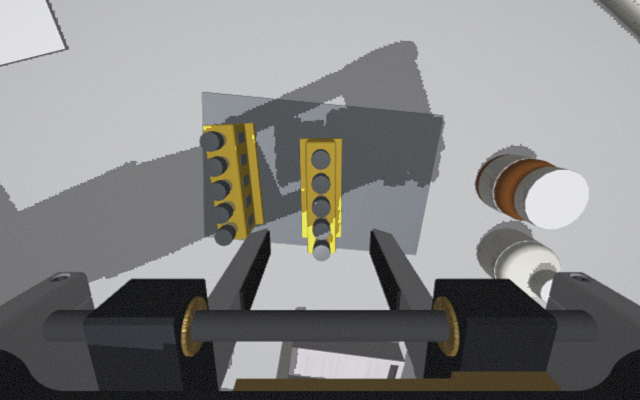

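Request:
{"method": "step_arm", "body": {
  "plan": [
    [[0,4,-20,0,68],[0,4,-45,0,66],[0,4,-70,0,64],[0,4,-95,0,64],[0,4,-110,0,64],[0,4,-110,0,64],[0,4,-110,0,40],[0,4,-110,0,10]]
  ]
}}

```text
time: 19.63
tool_pos: [0.5074, 0.3338, 0.0329]
ee_rot: [3.137, -0.002, 1.661]
wrist_force: [0.7, 0.1, 0.1]
width: 0.0501
```

Request:
{"method": "step_arm", "body": {
  "plan": [
    [[0,0,0,0,10],[0,0,0,0,10],[0,0,0,0,10],[0,0,0,0,10],[0,0,0,0,10],[0,0,30,0,10],[0,0,60,0,10],[0,0,90,0,10]]
  ]
}}

```text
time: 20.3
tool_pos: [0.5044, 0.3326, 0.1185]
ee_rot: [-3.138, 0.002, 1.662]
wrist_force: [-0.0, 0.6, -3.1]
width: 0.0278
```

Request:
{"method": "step_arm", "body": {
  "plan": [
    [[0,0,30,-0.1,10],[0,-10,55,-0.22,10],[5,-40,55,-0.34,10],[10,-75,55,-0.46,10],[15,-110,55,-0.58,10],[20,-145,55,-0.7,10],[25,-180,55,-0.82,10],[30,-215,55,-0.94,10]]
  ]
}}

```text
time: 20.97
tool_pos: [0.5349, 0.1166, 0.1733]
ee_rot: [-3.141, 0.002, 0.716]
wrist_force: [1.0, -1.0, -2.6]
width: 0.0278
```

Request:
{"method": "step_arm", "body": {
  "plan": [
    [[2,-15,0,-0.12,10],[4,-30,0,-0.24,10],[6,-45,0,-0.36,10],[8,-60,0,-0.48,10],[9,-67,0,-0.6,10],[9,-67,0,-0.72,10],[9,-67,0,-0.77,10],[9,-67,0,-0.77,10]]
  ]
}}

```text
time: 21.63
tool_pos: [0.544, 0.0509, 0.1732]
ee_rot: [3.141, 0.002, -0.049]
wrist_force: [0.5, 0.1, -3.0]
width: 0.0278
```

Run:
```python
from h import *
st();c=cam("wrist");st();f=c[0]
cv2.imwrite("pics/w7.png",cv2.resize(f[60:360,120:520],None,fx=2,fy=2))
np.savez("w7.npz",K=c[1],C=c[2],A=c[3])
```

```text
21.63 [0.544  0.0509 0.1732] [ 3.141e+00  2.000e-03 -4.900e-02] 0.02775619628943859 [ 0.5  0.1 -3. ]
21.68 [0.544  0.0511 0.1734] [ 3.141e+00  2.000e-03 -4.700e-02] 0.027575093584807118 [ 0.1  0.3 -2.9]
```

View pics/w7.png

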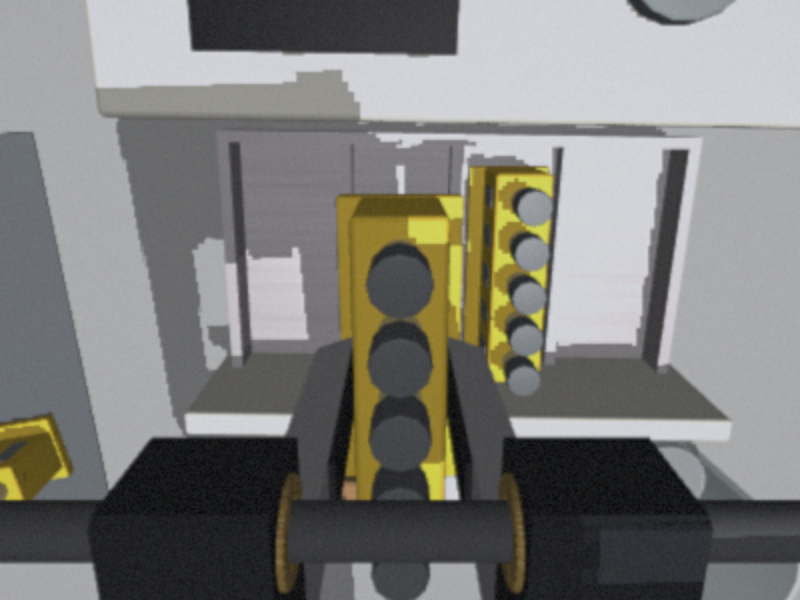

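Run:
```python
from h import *
d=np.load("w7.npz");c=(None,d['K'],d['C'],d['A'])
f=lambda p,z:cast(c,np.array(p)/2+[120,60],z).round(4)[:,:2].tolist()
print("paneltop",f([(190,414),(728,421)],.095));print("panelfoot",f([(270,353),(600,358)],.018))
print("caps",f([(533,208),(531,252),(528,296),(526,339),(524,380)],.093));print("heldcap",f([(400,280),(400,362),(400,437)],.2185))
print("wallL base",f([(243,362),(242,150)],.018),"wallR top",f([(700,140),(670,370)],.040))
```

```text
paneltop [[0.4882, 0.1554], [0.4713, -0.1064]]
panelfoot [[0.4865, 0.1329], [0.4731, -0.0694]]
caps [[0.5804, -0.0104], [0.5604, -0.0098], [0.5396, -0.0086], [0.5183, -0.0079], [0.4972, -0.0071]]
heldcap [[0.5856, 0.0486], [0.5647, 0.0496], [0.544, 0.0506]]
wallL base [[0.4814, 0.1502], [0.6085, 0.1351]] wallR top [[0.6027, -0.1081], [0.4735, -0.1024]]
```

Request:
{"method": "step_arm", "body": {
  "plan": [
    [[0,-1,-20,-0.01,10],[0,-1,-45,-0.01,10],[0,-1,-70,-0.01,10],[0,-1,-90,-0.01,10],[0,-1,-105,-0.01,10],[0,-1,-115,-0.01,10],[0,-1,-120,-0.01,10],[0,-1,-120,-0.01,10]]
  ]
}}

```text
time: 22.35
tool_pos: [0.5437, 0.0504, 0.0533]
ee_rot: [3.141, 0.003, -0.057]
wrist_force: [0.5, -0.3, -3.4]
width: 0.0279
```

Request:
{"method": "step_arm", "body": {
  "plan": [
    [[0,0,-3,0,10],[0,0,-5,0,10],[0,0,-5,0,10]]
  ]
}}

```text
time: 22.6
tool_pos: [0.545, 0.0503, 0.0503]
ee_rot: [3.142, -0.001, -0.058]
wrist_force: [0.7, -0.1, -3.2]
width: 0.0279
```

Request:
{"method": "step_arm", "body": {
  "plan": [
    [[0,0,-1,0,10],[0,0,-2,0,10],[0,0,-2,0,10]]
  ]
}}

```text
time: 22.85
tool_pos: [0.5446, 0.0503, 0.0478]
ee_rot: [3.142, -0.0, -0.058]
wrist_force: [0.6, 0.5, -3.3]
width: 0.0278
```

Near the floor, still hanging: 1–2 mm more, then release and lift clear.

Request:
{"method": "step_arm", "body": {
  "plan": [
    [[0,0,-1,0,10],[0,0,-2,0,10],[0,0,-2,0,10]]
  ]
}}

```text
time: 23.1
tool_pos: [0.5451, 0.0502, 0.047]
ee_rot: [3.141, -0.002, -0.058]
wrist_force: [-2.1, 0.0, 4.8]
width: 0.0276
```

Request:
{"method": "step_arm", "body": {
  "plan": [
    [[0,0,0,0,48],[0,0,0,0,48],[0,0,0,0,48],[0,0,20,0,48],[0,0,50,0,48],[0,0,90,0,48],[0,0,130,0,48],[0,0,145,0,48]]
  ]
}}

```text
time: 23.77
tool_pos: [0.5471, 0.0502, 0.1974]
ee_rot: [-3.141, -0.01, -0.058]
wrist_force: [0.8, 0.3, 1.2]
width: 0.0451
```

Run:
```python
from h import *
st();c=cam("wrist");f=c[0];st()
cv2.imwrite("pics/w8.png",cv2.resize(f[60:360,0:400],None,fx=2,fy=2))
np.savez("w8.npz",K=c[1],C=c[2],A=c[3])
```

```text
23.77 [0.5471 0.0502 0.1974] [-3.141 -0.01  -0.058] 0.04513035713824151 [0.8 0.3 1.2]
23.82 [0.548  0.0503 0.1989] [-3.141 -0.014 -0.058] 0.04477844639410732 [ 2.6 -0.4  2.3]
```

View pics/w8.png

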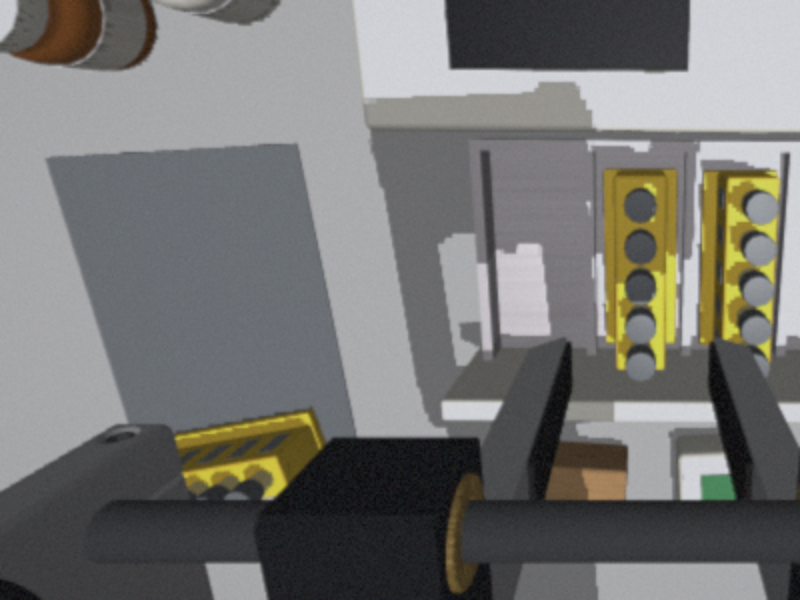

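Request:
{"method": "step_arm", "body": {
  "plan": [
    [[-8,20,0,0.12,50],[-20,40,0,0.24,50],[-32,60,0,0.36,50],[-44,80,0,0.48,50],[-56,100,0,0.6,50],[-68,120,0,0.72,60],[-80,140,0,0.84,70],[-90,160,0,0.96,70]]
  ]
}}

```text
time: 24.48
tool_pos: [0.4532, 0.211, 0.1892]
ee_rot: [-3.141, 0.002, 0.908]
wrist_force: [-0.0, -0.2, -0.7]
width: 0.0635
```

Request:
{"method": "step_arm", "body": {
  "plan": [
    [[-6,15,0,0.12,70],[-12,30,0,0.24,70],[-18,40,0,0.36,70],[-18,40,0,0.48,70],[-18,40,0,0.6,70],[-18,40,0,0.72,70],[-18,40,0,0.79,70],[-18,40,0,0.79,70]]
  ]
}}

```text
time: 25.15
tool_pos: [0.436, 0.2502, 0.1891]
ee_rot: [-3.14, 0.001, 1.693]
wrist_force: [0.5, -0.2, 0.1]
width: 0.066
```

Run:
```python
from h import *
st();c=cam("wrist");f=c[0];st()
y=yellow(f);y[250:]=0;y=cv2.morphologyEx(y,cv2.MORPH_CLOSE,np.ones((9,9)))
for k in cv2.findContours(y,0,2)[0]:
    if cv2.contourArea(k)>200:
        b=cv2.boxPoints(cv2.minAreaRect(k));print(b.round(),cast(c,b.mean(0),.04).round(4))
cv2.imwrite("pics/w9.png",f)
np.savez("w9.npz",K=c[1],C=c[2],A=c[3])
```

```text
25.15 [0.436  0.2502 0.1891] [-3.140e+00  1.000e-03  1.693e+00] 0.06600062425325472 [ 0.5 -0.2  0.1]
25.2 [0.4361 0.2501 0.1893] [-3.14e+00  1.00e-03  1.69e+00] 0.06578273063582048 [0.2 0.8 0.2]
[[292.  49.]
 [330.  49.]
 [330. 160.]
 [292. 160.]] [[0.4152 0.3407 0.04  ]]
```

View pics/w9.png

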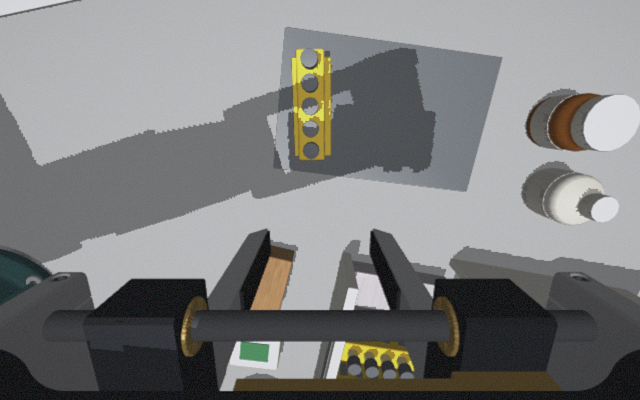

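Run:
```python
from h import *
d=np.load("w9.npz");c=(None,d['K'],d['C'],d['A'])
W=cast(c,[(310,57),(310,82),(309.5,105),(310,128),(310,150)],.077);e=W[0]-W[-1];print(W.round(4),np.arctan2(e[1],e[0]))
```

```text
[[0.4109 0.3798 0.077 ]
 [0.4133 0.3588 0.077 ]
 [0.4151 0.3387 0.077 ]
 [0.418  0.3178 0.077 ]
 [0.4204 0.2969 0.077 ]] 1.6838598840885952
```

Request:
{"method": "step_arm", "body": {
  "plan": [
    [[-10,35,0,0,68],[-21,70,0,0,66],[-21,90,0,0,64],[-21,90,-30,0,64],[-21,90,-50,0,64],[-21,90,-50,0,64],[-21,90,-50,0,64]]
  ]
}}

```text
time: 25.78
tool_pos: [0.4145, 0.3397, 0.1389]
ee_rot: [-3.138, 0.002, 1.691]
wrist_force: [-0.1, 0.3, 0.3]
width: 0.0604
```

Run:
```python
from h import *
st();c=cam("wrist");f=c[0];st()
P=proj(c,[[.4155,.339,.077]]);print(P)
y=yellow(f);y[250:]=0;y=cv2.morphologyEx(y,cv2.MORPH_CLOSE,np.ones((9,9)))
for k in cv2.findContours(y,0,2)[0]:
    if cv2.contourArea(k)>200: print(cv2.boxPoints(cv2.minAreaRect(k)).round())
```

```text
25.78 [0.4145 0.3397 0.1389] [-3.138e+00  2.000e-03  1.691e+00] 0.060382270409833586 [-0.1  0.3  0.3]
25.83 [0.4156 0.3401 0.1407] [-3.141  0.     1.691] 0.060283288312641174 [0.9 0.5 1.2]
[[321.06830158 213.40167642]]
[[299. 143.]
 [341. 143.]
 [341. 249.]
 [299. 249.]]
```

Centred between the fingers (box 299–341, middle 320). Grasp and lift.

Request:
{"method": "step_arm", "body": {
  "plan": [
    [[0,0,-25,0,64],[0,0,-50,0,64],[0,0,-75,0,64],[0,0,-95,0,64],[0,0,-110,0,64],[0,0,-110,0,64],[0,0,-110,0,40],[0,0,-110,0,10]]
  ]
}}

```text
time: 26.5
tool_pos: [0.4171, 0.341, 0.033]
ee_rot: [3.138, -0.002, 1.691]
wrist_force: [0.4, -0.7, 0.2]
width: 0.0502
```

Request:
{"method": "step_arm", "body": {
  "plan": [
    [[0,0,0,0,10],[0,0,0,0,10],[0,0,0,0,10],[0,0,0,0,10],[0,0,0,0,10],[0,0,30,0,10],[0,0,60,0,10],[0,0,90,0,10]]
  ]
}}

```text
time: 27.17
tool_pos: [0.4145, 0.3395, 0.1199]
ee_rot: [-3.138, 0.002, 1.692]
wrist_force: [-0.2, 0.2, -1.9]
width: 0.0279
```

Request:
{"method": "step_arm", "body": {
  "plan": [
    [[10,0,30,-0.1,10],[25,-10,55,-0.22,10],[40,-35,55,-0.34,10],[55,-60,55,-0.46,10],[70,-90,55,-0.58,10],[85,-120,55,-0.7,10],[100,-150,55,-0.82,10],[115,-180,55,-0.94,10]]
  ]
}}

```text
time: 27.83
tool_pos: [0.5305, 0.1587, 0.1744]
ee_rot: [-3.141, 0.002, 0.746]
wrist_force: [0.3, 0.2, -3.3]
width: 0.0279
```

Request:
{"method": "step_arm", "body": {
  "plan": [
    [[8,-18,0,-0.12,10],[17,-36,0,-0.24,10],[17,-50,0,-0.36,10],[17,-50,0,-0.48,10],[17,-50,0,-0.6,10],[17,-50,0,-0.72,10],[17,-50,0,-0.8,10],[17,-50,0,-0.8,10]]
  ]
}}

```text
time: 28.5
tool_pos: [0.547, 0.11, 0.1743]
ee_rot: [3.141, 0.002, -0.05]
wrist_force: [-0.5, -0.7, -2.4]
width: 0.028
```

Run:
```python
from h import *
st();c=cam("wrist");f=c[0];st()
cv2.imwrite("pics/w10.png",f);np.savez("w10.npz",K=c[1],C=c[2],A=c[3])
```

```text
28.5 [0.547  0.11   0.1743] [ 3.141e+00  2.000e-03 -5.000e-02] 0.027965672262381745 [-0.5 -0.7 -2.4]
28.55 [0.547  0.1101 0.1745] [ 3.141e+00  2.000e-03 -4.600e-02] 0.027853652096738873 [-0.2  0.3 -2.8]
```

View pics/w10.png

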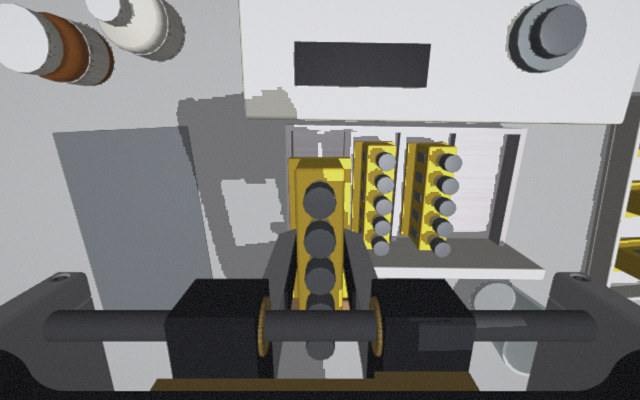

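Request:
{"method": "step_arm", "body": {
  "plan": [
    [[1,-1,-20,-0.009,10],[1,-1,-45,-0.009,10],[1,-1,-70,-0.009,10],[1,-1,-90,-0.009,10],[1,-1,-105,-0.009,10],[1,-1,-115,-0.009,10],[1,-1,-121,-0.009,10],[1,-1,-121,-0.009,10]]
  ]
}}

```text
time: 29.22
tool_pos: [0.5475, 0.1092, 0.053]
ee_rot: [3.141, 0.003, -0.056]
wrist_force: [0.9, -0.9, -2.0]
width: 0.0278
```

Request:
{"method": "step_arm", "body": {
  "plan": [
    [[0,0,-2,0,10],[0,0,-5,0,10],[0,0,-6,0,10],[0,0,-6,0,10]]
  ]
}}

```text
time: 29.55
tool_pos: [0.5489, 0.1093, 0.0492]
ee_rot: [-3.142, -0.001, -0.057]
wrist_force: [-0.4, -0.6, -1.5]
width: 0.0277
```

Request:
{"method": "step_arm", "body": {
  "plan": [
    [[0,0,-1,0,10],[0,0,-2,0,10],[0,0,-2,0,10]]
  ]
}}

```text
time: 29.8
tool_pos: [0.5491, 0.1093, 0.0478]
ee_rot: [-3.141, -0.002, -0.057]
wrist_force: [-0.6, 0.1, 2.1]
width: 0.028
```

Request:
{"method": "step_arm", "body": {
  "plan": [
    [[0,0,0,0,48],[0,0,0,0,48],[0,0,0,0,48],[0,0,20,0,48],[0,0,50,0,48],[0,0,90,0,48],[0,0,130,0,48],[0,0,145,0,48]]
  ]
}}

```text
time: 30.47
tool_pos: [0.5511, 0.1095, 0.1987]
ee_rot: [-3.14, -0.011, -0.057]
wrist_force: [-0.1, 0.7, 0.4]
width: 0.0451
```

Request:
{"method": "step_arm", "body": {
  "plan": [
    [[-30,-20,5,0,20],[-60,-40,5,0,0],[-90,-60,5,0,0],[-120,-80,5,0,0],[-125,-84,5,0,0],[-125,-84,5,0,0]]
  ]
}}

```text
time: 30.97
tool_pos: [0.4226, 0.0244, 0.1972]
ee_rot: [3.141, -0.002, -0.059]
wrist_force: [0.3, 0.2, 0.6]
width: 0.0089
```

Run:
```python
from h import *
st();c=cam("wrist");f=c[0];st()
t=cam("top")[0]
cv2.imwrite("pics/w11.png",np.vstack([f[0:300],cv2.resize(t[150:300,160:480],None,fx=2,fy=2)]));np.savez("w11.npz",K=c[1],C=c[2],A=c[3])
```

```text
30.97 [0.4226 0.0244 0.1972] [ 3.141e+00 -2.000e-03 -5.900e-02] 0.008897688975130724 [0.3 0.2 0.6]
31.02 [0.4237 0.0251 0.1972] [-3.141e+00 -2.000e-03 -5.800e-02] 0.004298327688182912 [ 0.4 -0.2  0.2]
```

View pics/w11.png

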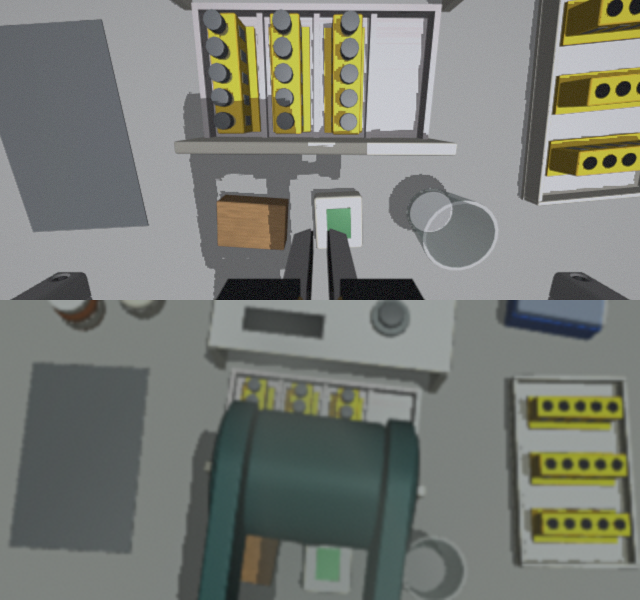

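Run:
```python
from h import *
d=np.load("w11.npz");c=(None,d['K'],d['C'],d['A']);print(cast(c,[(176,152),(456,153)],.095).round(4))
d=np.load("w10.npz");c=(None,d['K'],d['C'],d['A']);f=cv2.imread("pics/w10.png")
g=cv2.cvtColor(f,cv2.COLOR_BGR2GRAY)[0:80,500:600]
print(cast(c,[(556,29)],.137).round(4))
for r in range(0,62,6): print(r,g[r,::5].tolist())
```

```text
[[ 0.4786  0.1578  0.095 ]
 [ 0.4617 -0.1082  0.095 ]]
[[ 0.6741 -0.0519  0.137 ]]
0 [216, 215, 215, 216, 214, 218, 214, 216, 143, 140, 142, 141, 137, 140, 141, 198, 214, 215, 214, 211]
6 [217, 216, 216, 216, 217, 157, 103, 143, 147, 145, 141, 102, 106, 113, 113, 115, 141, 214, 218, 213]
12 [219, 218, 216, 219, 162, 48, 147, 146, 113, 54, 88, 114, 117, 115, 114, 115, 114, 214, 215, 215]
18 [218, 217, 217, 156, 52, 142, 148, 129, 46, 84, 120, 117, 113, 115, 117, 116, 117, 125, 214, 213]
24 [218, 219, 181, 53, 64, 149, 140, 40, 49, 120, 122, 116, 116, 119, 117, 117, 115, 113, 217, 215]
30 [219, 219, 141, 50, 152, 149, 82, 45, 81, 125, 125, 122, 115, 115, 117, 118, 117, 126, 216, 216]
36 [218, 218, 53, 51, 154, 151, 49, 42, 127, 127, 126, 123, 119, 123, 115, 116, 115, 208, 215, 217]
42 [218, 218, 51, 48, 152, 153, 74, 45, 59, 128, 128, 125, 118, 121, 117, 116, 135, 216, 216, 216]
48 [219, 175, 49, 47, 157, 151, 101, 39, 39, 122, 128, 126, 125, 121, 118, 132, 210, 217, 216, 216]
54 [218, 222, 83, 53, 117, 153, 150, 87, 42, 45, 55, 103, 105, 82, 147, 174, 217, 218, 217, 217]
60 [219, 218, 177, 50, 48, 152, 152, 150, 147, 150, 147, 148, 148, 151, 209, 216, 217, 217, 218, 216]
```

Request:
{"method": "step_arm", "body": {
  "plan": [
    [[0,0,-30,0,0],[0,0,-60,0,0],[0,0,-90,0,0],[0,0,-115,0,0],[0,0,-128,0,0],[0,0,-128,0,0]]
  ]
}}

```text
time: 31.57
tool_pos: [0.4216, 0.0262, 0.0645]
ee_rot: [-3.141, 0.008, -0.056]
wrist_force: [-0.5, 0.1, -0.4]
width: 0.0001
```

Request:
{"method": "step_arm", "body": {
  "plan": [
    [[15,-1,1,0,0],[28,-2,2,0,0],[36,-2,2,0,0],[44,-3,2,0,0],[52,-3,2,0,0],[62,-4,2,0,0],[72,-4,2,0,0],[82,-5,2,0,0]]
  ]
}}

```text
time: 32.23
tool_pos: [0.5065, 0.0204, 0.0708]
ee_rot: [-3.141, -0.0, -0.057]
wrist_force: [-2.6, 1.4, 2.2]
width: 0.0004
```

Request:
{"method": "step_arm", "body": {
  "plan": [
    [[10,-1,0,0,0],[20,-1,0,0,0],[30,-2,0,0,0],[40,-2,0,0,0],[50,-3,0,0,0],[60,-4,0,0,0],[70,-4,0,0,0],[80,-5,0,0,0]]
  ]
}}

```text
time: 32.9
tool_pos: [0.5865, 0.0152, 0.0705]
ee_rot: [3.142, 0.0, -0.057]
wrist_force: [-3.2, 0.8, 1.7]
width: 0.0006
```

Request:
{"method": "step_arm", "body": {
  "plan": [
    [[6,0,0,0,0],[10,-1,0,0,0],[13,-1,0,0,0],[16,-1,0,0,0],[18,-1,0,0,0],[20,-1,0,0,0],[22,-1,0,0,0],[24,-1,0,0,0]]
  ]
}}

```text
time: 33.57
tool_pos: [0.6072, 0.0139, 0.0705]
ee_rot: [3.14, 0.005, -0.057]
wrist_force: [-4.0, -1.3, 1.1]
width: 0.0005
```

Request:
{"method": "step_arm", "body": {
  "plan": [
    [[2,0,0,0,0],[4,0,0,0,0],[6,0,0,0,0],[6,0,0,0,0]]
  ]
}}

```text
time: 33.9
tool_pos: [0.6082, 0.0138, 0.0705]
ee_rot: [3.139, 0.017, -0.057]
wrist_force: [-21.4, -1.6, 11.4]
width: 0.0004
```

Request:
{"method": "step_arm", "body": {
  "plan": [
    [[-10,0,0,0,0],[-30,0,0,0,0],[-60,0,0,0,0],[-90,0,30,0,0],[-110,0,70,0,0],[-110,0,110,0,0],[-110,0,140,0,0],[-110,0,140,0,0]]
  ]
}}

```text
time: 34.57
tool_pos: [0.5096, 0.0139, 0.22]
ee_rot: [3.141, -0.018, -0.057]
wrist_force: [0.3, -0.8, 1.2]
width: 0.0005
```

Run:
```python
from h import *
d=np.load("w10.npz");c=(None,d['K'],d['C'],d['A']);print("roof edge old",cast(c,[(246,118),(600,123)],.115).round(4))
st();c=cam("wrist");f=c[0];st()
cv2.imwrite("pics/w12.png",cv2.resize(f[0:260,120:520],None,fx=2,fy=2));np.savez("w12.npz",K=c[1],C=c[2],A=c[3])
```

```text
roof edge old [[ 0.6285  0.1633  0.115 ]
 [ 0.6108 -0.1137  0.115 ]]
34.57 [0.5096 0.0139 0.22  ] [ 3.141 -0.018 -0.057] 0.000464272169281135 [ 0.3 -0.8  1.2]
34.62 [0.5085 0.014  0.2162] [ 3.141 -0.013 -0.057] 0.0003104854347106649 [ 0.2 -0.   0. ]
```

View pics/w12.png

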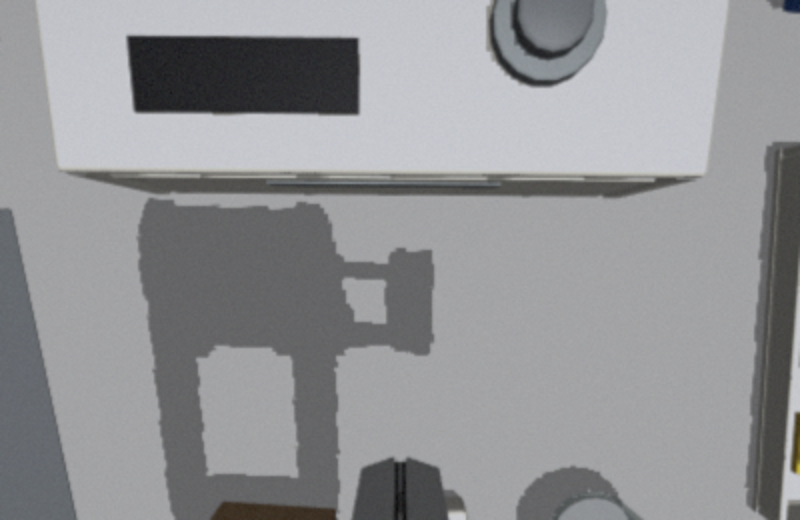

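Run:
```python
from h import *
c=cam("wrist");st();g=cv2.cvtColor(c[0],cv2.COLOR_BGR2GRAY)
for u in (170,200,240,270,340,400,430): print(u,list(zip(range(82,102),g[82:102,u].tolist())))
W=cast(c,[(150,85),(472,88.5)],.115);print("roof",W.round(4))
n=(W[0]-W[1])/np.linalg.norm(W[0]-W[1]);ax=np.array([n[1],-n[0],0]);m=W[1]+n*.15
for d in (0,.003,.006,.01): print(d,[proj(c,m+[0,0,z-.115]-ax*d).round(1).tolist() for z in(.115,.095,.006)])
print(ax)
```

```text
34.67 [0.507  0.0141 0.2129] [ 3.141 -0.006 -0.057] 0.0005341046379210859 [-0.4 -0.5 -0.3]
170 [(82, 171), (83, 114), (84, 82), (85, 84), (86, 82), (87, 78), (88, 99), (89, 146), (90, 160), (91, 163), (92, 162), (93, 163), (94, 159), (95, 161), (96, 163), (97, 164), (98, 164), (99, 162), (100, 165), (101, 163)]
200 [(82, 179), (83, 139), (84, 134), (85, 173), (86, 90), (87, 83), (88, 79), (89, 83), (90, 82), (91, 83), (92, 83), (93, 87), (94, 105), (95, 149), (96, 130), (97, 104), (98, 99), (99, 100), (100, 101), (101, 99)]
240 [(82, 186), (83, 156), (84, 126), (85, 164), (86, 136), (87, 86), (88, 80), (89, 83), (90, 82), (91, 82), (92, 78), (93, 83), (94, 110), (95, 162), (96, 164), (97, 162), (98, 161), (99, 163), (100, 160), (101, 132)]
270 [(82, 193), (83, 169), (84, 113), (85, 110), (86, 129), (87, 94), (88, 112), (89, 97), (90, 57), (91, 71), (92, 80), (93, 81), (94, 101), (95, 154), (96, 164), (97, 165), (98, 156), (99, 103), (100, 100), (101, 98)]
340 [(82, 197), (83, 185), (84, 149), (85, 125), (86, 177), (87, 125), (88, 104), (89, 133), (90, 70), (91, 63), (92, 81), (93, 80
[... 159 characters left out ...]
6), (88, 90), (89, 80), (90, 86), (91, 79), (92, 84), (93, 82), (94, 79), (95, 104), (96, 148), (97, 161), (98, 162), (99, 164), (100, 162), (101, 162)]
430 [(82, 200), (83, 198), (84, 181), (85, 124), (86, 122), (87, 162), (88, 109), (89, 79), (90, 84), (91, 83), (92, 80), (93, 75), (94, 70), (95, 81), (96, 105), (97, 158), (98, 164), (99, 163), (100, 163), (101, 162)]
roof [[ 0.6256  0.1595  0.115 ]
 [ 0.6061 -0.1292  0.115 ]]
0 [[[305.4, 86.7]], [[306.3, 89.1]], [[309.4, 96.8]]]
0.003 [[[305.4, 90.2]], [[306.3, 92.4]], [[309.4, 99.3]]]
0.006 [[[305.4, 93.8]], [[306.4, 95.7]], [[309.4, 101.8]]]
0.01 [[[305.4, 98.4]], [[306.4, 100.0]], [[309.4, 105.2]]]
[ 0.9977232  -0.06744187  0.        ]
```

Request:
{"method": "step_arm", "body": {
  "plan": [
    [[30,-12,0,0,0],[60,-24,0,0,0],[90,-36,0,0,0],[110,-48,0,0,0],[130,-60,0,0,0],[146,-70,0,0,0],[146,-70,0,0,0],[146,-70,0,0,0]]
  ]
}}

```text
time: 35.33
tool_pos: [0.651, -0.0559, 0.2072]
ee_rot: [-3.141, 0.005, -0.058]
wrist_force: [0.5, -0.4, -0.5]
width: 0.0008
```

Run:
```python
from h import *
st();c=cam("wrist");g=cv2.cvtColor(c[0],cv2.COLOR_BGR2GRAY);st();cv2.imwrite("pics/w13.png",c[0])
p=proj(c,[[.673,-.056,.137]])[0];print(p)
m=((g>90)&(g<135)).astype(np.uint8)*255;m=cv2.morphologyEx(m,cv2.MORPH_OPEN,np.ones((5,5)))
for k in cv2.findContours(m,0,2)[0]:
    if cv2.contourArea(k)>300:
        x,y,w,h=cv2.boundingRect(k);q=(x+w/2-.5,y+h/2-.5)
        if np.hypot(*(q-p))<60: print((x,y,w,h),cv2.contourArea(k),cast(c,q,.137).round(4))
u,v=p.astype(int)
for r in range(v-40,v+45,8): print(r,g[r,max(u-50,0):u+50:6].tolist())
```

```text
35.33 [ 0.651  -0.0559  0.2072] [-3.141  0.005 -0.058] 0.0007542660046637537 [ 0.5 -0.4 -0.5]
35.38 [ 0.6507 -0.0554  0.2082] [-3.141  0.004 -0.057] 0.0003460160278269019 [-0.2  0.1 -0.3]
[318.1010607  185.55621237]
145 [144, 144, 146, 147, 146, 144, 147, 208, 207, 196, 205, 206, 146, 145, 145, 143, 144]
153 [145, 145, 145, 145, 147, 144, 149, 144, 145, 142, 143, 146, 145, 143, 143, 145, 144]
161 [145, 145, 145, 144, 146, 147, 67, 152, 155, 157, 168, 107, 148, 144, 145, 145, 143]
169 [147, 147, 148, 148, 147, 75, 88, 52, 120, 138, 97, 163, 88, 147, 144, 146, 146]
177 [144, 145, 143, 144, 145, 88, 59, 80, 139, 148, 153, 135, 90, 125, 144, 145, 146]
185 [140, 145, 144, 144, 146, 89, 67, 118, 134, 141, 145, 144, 98, 133, 145, 145, 143]
193 [146, 144, 145, 143, 147, 94, 91, 68, 72, 130, 132, 110, 84, 144, 146, 145, 146]
201 [145, 143, 144, 147, 143, 144, 123, 87, 85, 77, 91, 86, 145, 142, 145, 146, 144]
209 [144, 145, 144, 143, 146, 145, 145, 207, 206, 206, 208, 207, 206, 205, 197, 144, 143]
217 [144, 142, 146, 144, 149, 208, 207, 207, 207, 207, 208, 207, 209, 209, 205, 207, 208]
225 [145, 142, 144, 143, 139, 205, 206, 205, 208, 206, 207, 206, 208, 206, 207, 207, 208]
```

Request:
{"method": "step_arm", "body": {
  "plan": [
    [[12,-2,0,0,0],[24,-4,0,0,0],[24,-4,-25,0,0],[24,-4,-45,0,0],[24,-4,-60,0,0],[24,-4,-65,0,0],[24,-4,-65,0,0],[24,-4,-65,0,0]]
  ]
}}

```text
time: 36.05
tool_pos: [0.6752, -0.0592, 0.1464]
ee_rot: [3.142, -0.001, -0.057]
wrist_force: [0.0, -0.4, -0.0]
width: 0.0001
```

Run:
```python
from h import *
c=cam("wrist");st();g=cv2.cvtColor(c[0],cv2.COLOR_BGR2GRAY)
print(proj(c,[[.675,-.059,.137],[.675,-.043,.137],[.691,-.059,.137],[.659,-.059,.137]]).round(0))
for r in range(150,240,7): print(r,g[r,270:372:6].tolist())
```

```text
36.1 [ 0.6758 -0.0594  0.1473] [ 3.141e+00 -2.000e-03 -5.700e-02] 0.0003863304951422954 [-1.   0.3 -0.1]
[[319. 237.]
 [296. 238.]
 [318. 215.]
 [320. 258.]]
150 [130, 128, 128, 127, 125, 129, 126, 130, 129, 127, 211, 211, 213, 213, 215, 213, 214]
157 [54, 61, 53, 56, 59, 57, 58, 59, 60, 58, 93, 90, 89, 91, 91, 95, 94]
164 [159, 157, 155, 158, 156, 157, 158, 154, 215, 226, 225, 223, 224, 224, 223, 141, 134]
171 [157, 159, 153, 160, 157, 158, 158, 157, 160, 157, 157, 157, 153, 158, 159, 158, 159]
178 [155, 158, 158, 158, 158, 159, 157, 157, 157, 160, 161, 176, 175, 159, 159, 160, 159]
185 [160, 159, 160, 158, 160, 159, 158, 158, 223, 221, 220, 220, 222, 222, 221, 158, 160]
192 [155, 157, 157, 156, 159, 159, 157, 156, 213, 222, 221, 221, 221, 220, 220, 157, 160]
199 [154, 162, 157, 159, 157, 159, 144, 69, 46, 80, 212, 220, 222, 220, 221, 156, 159]
206 [157, 158, 159, 158, 157, 66, 93, 93, 95, 157, 169, 64, 223, 221, 222, 158, 157]
213 [158, 160, 157, 160, 91, 94, 97, 68, 47, 85, 170, 172, 138, 221, 221, 158, 158]
220 [155, 154, 155, 92, 98, 71, 53, 82, 84, 85, 54, 155, 170, 135, 157, 159, 160]
227 [159, 158, 156, 92, 91, 71, 82, 82, 82, 76, 78, 92, 94, 93, 156, 156, 154]
234 [155, 158, 156, 91, 97, 77, 78, 82, 25, 79, 81, 78, 97, 91, 156, 157, 158]
```

Request:
{"method": "step_arm", "body": {
  "plan": [
    [[0,0,-5,0,0],[0,0,-9,0,0],[0,0,-12,0,0],[0,0,-14,0,0],[0,0,-16,0,0],[0,0,-16,0,0],[0,0,-16,0,0]]
  ]
}}

```text
time: 36.68
tool_pos: [0.6762, -0.0598, 0.1313]
ee_rot: [3.141, -0.003, -0.057]
wrist_force: [0.2, 0.4, 6.4]
width: 0.0004
```

Request:
{"method": "step_arm", "body": {
  "plan": [
    [[0,0,-1,0,0],[0,0,-2,0,0],[0,0,-3,0,0],[0,0,-3,0,0]]
  ]
}}

```text
time: 37.02
tool_pos: [0.6763, -0.0598, 0.1311]
ee_rot: [3.141, -0.004, -0.057]
wrist_force: [-3.2, 1.3, 11.6]
width: 0.0002
```

Hard stop reached (z unchanged, 11.6 N). Let go and withdraw, with a final check.

Request:
{"method": "step_arm", "body": {
  "plan": [
    [[0,0,10,0,0],[0,0,40,0,0],[0,0,70,0,0],[-30,0,90,0,0],[-65,0,100,0,0],[-100,0,100,0,0],[-140,0,100,0,0],[-175,0,100,0,0]]
  ]
}}

```text
time: 37.68
tool_pos: [0.4982, -0.0596, 0.2262]
ee_rot: [3.141, 0.001, -0.057]
wrist_force: [0.4, -0.2, 0.3]
width: 0.0005
```

Request:
{"method": "step_arm", "body": {
  "plan": [
    [[-30,-40,0,0,0],[-60,-80,0,0,0],[-100,-110,0,0,0],[-140,-140,0,0,0],[-170,-180,0,0,0],[-200,-210,0,0,0],[-200,-240,0,0,0],[-200,-240,0,0,0]]
  ]
}}

```text
time: 38.35
tool_pos: [0.2979, -0.302, 0.2265]
ee_rot: [3.14, 0.001, -0.06]
wrist_force: [0.8, 0.1, 0.7]
width: 0.0004
```

Run:
```python
from h import *
st();c=cam("top");f=c[0];cv2.imwrite("pics/topend.png",f);a=cv2.imread("pics/top0.png")
y=cv2.morphologyEx(yellow(f),cv2.MORPH_CLOSE,np.ones((5,5)))
for k in cv2.findContours(y,0,2)[0]:
    if cv2.contourArea(k)>80:
        b=cv2.minAreaRect(k)
        if 160<b[0][0]<490: print("yellow",np.round(b[0]),np.round(b[1]),cast(c,b[0],.055).round(3)[0])
# bystanders: shift between start and end pictures by phase correlation of patches
for n,(u,v) in dict(jar=(197,150),flask=(229,146),tipbox=(439,148),slides=(281,277),timer=(323,282),beaker=(376,283)).items():
    s=22;p=a[v-s:v+s,u-s:u+s];r=cv2.matchTemplate(f[v-s-12:v+s+12,u-s-12:u+s+12],p,cv2.TM_CCOEFF_NORMED);_,q,_,l=cv2.minMaxLoc(r);print(n,round(q,2),l[0]-12,l[1]-12)
# drawer front: column profile in front of the roof
g=cv2.cvtColor(f,cv2.COLOR_BGR2GRAY)
for u in(290,325,360): print(u,g[178:202,u].tolist())
ax=np.array([.998,-.062,0]);m=np.array([.6195,.025,0])
for d in (0,.006,.013): print(d,proj(c,[m-ax*d+[0,0,.095],m-ax*d+[0,0,.006]]).round(1).tolist())
```

```text
38.35 [ 0.2979 -0.302   0.2265] [ 3.14e+00  1.00e-03 -6.00e-02] 0.00044006181655635774 [0.8 0.1 0.7]
yellow [276. 281.] [23. 23.] [0.368 0.123 0.055]
yellow [450. 263.] [49. 16.] [ 0.434 -0.309  0.055]
yellow [449. 234.] [16. 48.] [ 0.506 -0.307  0.055]
yellow [448. 206.] [16. 47.] [ 0.578 -0.305  0.055]
jar 1.0 0 0
flask 1.0 0 0
tipbox 1.0 0 0
slides 1.0 0 0
timer 0.92 0 0
beaker 0.51 0 0
290 [89, 85, 87, 87, 87, 88, 87, 87, 99, 120, 124, 123, 123, 122, 122, 122, 121, 123, 122, 122, 122, 123, 122, 122]
325 [149, 137, 107, 107, 87, 79, 70, 75, 81, 82, 82, 83, 97, 120, 124, 123, 123, 123, 123, 124, 123, 124, 123, 122]
360 [151, 152, 152, 152, 151, 138, 114, 130, 88, 67, 70, 72, 71, 70, 68, 69, 89, 119, 125, 124, 123, 123, 122, 123]
0 [[320.6, 180.3], [320.2, 188.8]]
0.006 [[320.3, 182.6], [319.9, 190.9]]
0.013 [[320.0, 185.3], [319.7, 193.4]]
```

Request:
{"method": "step_arm", "body": {
  "plan": [
    [[20,38,0,0,0],[50,68,0,0,0],[80,98,0,0,0],[105,130,0,0,0],[130,162,0,0,0],[155,194,0,0,0],[180,226,0,0,0],[205,258,0,0,0]]
  ]
}}

```text
time: 39.07
tool_pos: [0.506, -0.0394, 0.2262]
ee_rot: [3.141, 0.001, -0.057]
wrist_force: [1.1, -0.4, 0.9]
width: 0.0004
```

Request:
{"method": "step_arm", "body": {
  "plan": [
    [[20,25,0,0,0],[40,50,0,0,0],[60,60,-30,0,0],[62,60,-65,0,0],[62,60,-100,0,0],[62,60,-130,0,0],[62,60,-144,0,0],[62,60,-144,0,0]]
  ]
}}

```text
time: 39.73
tool_pos: [0.5635, 0.0189, 0.0767]
ee_rot: [-3.142, 0.012, -0.057]
wrist_force: [-0.2, -0.4, -1.0]
width: 0.0005
```

Request:
{"method": "step_arm", "body": {
  "plan": [
    [[0,0,0,0,0],[0,0,0,0,0]]
  ]
}}

```text
time: 39.9
tool_pos: [0.5685, 0.0183, 0.0842]
ee_rot: [3.141, -0.002, -0.057]
wrist_force: [0.3, 0.4, 0.6]
width: 0.0005
```

Request:
{"method": "step_arm", "body": {
  "plan": [
    [[8,0,0,0,0],[16,-1,0,0,0],[24,-1,0,0,0],[30,-2,0,0,0],[34,-2,0,0,0],[37,-2,0,0,0],[39,-2,0,0,0],[39,-2,0,0,0]]
  ]
}}

```text
time: 40.57
tool_pos: [0.6068, 0.0162, 0.0824]
ee_rot: [3.142, 0.0, -0.057]
wrist_force: [-0.4, 0.1, 0.2]
width: 0.0007
```

Request:
{"method": "step_arm", "body": {
  "plan": [
    [[1,0,0,0,0],[2,0,0,0,0],[3,0,0,0,0],[3,0,0,0,0]]
  ]
}}

```text
time: 40.9
tool_pos: [0.6089, 0.0163, 0.0826]
ee_rot: [3.141, 0.002, -0.057]
wrist_force: [-2.5, 0.3, 1.3]
width: 0.0007
```

Request:
{"method": "step_arm", "body": {
  "plan": [
    [[1,0,0,0,0],[2,0,0,0,0],[4,0,0,0,0],[4,0,0,0,0]]
  ]
}}

```text
time: 41.23
tool_pos: [0.6088, 0.0163, 0.0827]
ee_rot: [3.141, 0.011, -0.057]
wrist_force: [-14.0, -0.0, 7.7]
width: 0.0006
```

Request:
{"method": "step_arm", "body": {
  "plan": [
    [[-15,0,0,0,0],[-45,0,0,0,0],[-80,0,20,0,0],[-100,0,55,0,0],[-110,0,90,0,0],[-110,0,125,0,0],[-110,0,135,0,0],[-110,0,135,0,0]]
  ]
}}

```text
time: 41.9
tool_pos: [0.5058, 0.0161, 0.2223]
ee_rot: [3.141, -0.01, -0.057]
wrist_force: [-0.2, 0.4, 0.2]
width: 0.0006
```

Run:
```python
from h import *
c=cam("wrist");st();g=cv2.cvtColor(c[0],cv2.COLOR_BGR2GRAY);d=cv2.imread("pics/w12.png",0)
for u in (240,300,340,400): print(u,g[80:104,u].tolist())
robot.close_job();st()
```

```text
41.95 [0.5046 0.0162 0.2191] [ 3.141 -0.004 -0.057] 5.3851720586877544e-05 [ 0.  -0.5 -0.6]
240 [169, 117, 126, 163, 90, 81, 82, 84, 85, 79, 83, 81, 115, 165, 168, 164, 162, 166, 151, 104, 99, 103, 102, 102]
300 [184, 143, 134, 183, 119, 105, 134, 72, 69, 81, 81, 82, 110, 160, 163, 161, 164, 165, 167, 164, 165, 165, 162, 164]
340 [192, 160, 120, 149, 155, 99, 119, 90, 60, 82, 79, 84, 97, 138, 165, 163, 166, 163, 163, 162, 164, 162, 164, 162]
400 [200, 182, 140, 140, 180, 104, 81, 85, 82, 79, 80, 80, 80, 113, 163, 166, 161, 163, 163, 162, 161, 161, 166, 164]
the job is handed in; nothing more can be done
the job is handed in; nothing more can be done
```

I finished the job and handed it in at about 42 s. The three empty racks went into the tray. The two full racks from the pad went into the drawer's two left lanes, and the full rack already in the drawer stayed there. I then pushed the drawer home, pressed the start button to its stop (11.6 N, about 6 mm down) and let go.

**Last checks**
- **Empty racks:** the final top view shows all three in the tray at their slots.
- **Full racks:** all three stood in lanes just before the push. I did not see them again, because the closed drawer hides them.
- **Bystanders:** the jar, flask, tip box, slide box and timer match the start picture with no shift. The beaker's match was weak (0.51), so I count it as not clearly confirmed, though nothing went near it.
- **Drawer:** I could not read the joint, so "home" is inferred. The panel looks flush with the front face to about 1 mm in the wrist view, and it held there after I backed off. A second push, after the button press, met the same stop (0.6088 m against 0.6082 m, at 14 to 21 N). One rougher reading from the top view only fixed it to about 3 mm.
- **Start button:** I did not check in a picture that it came back up; it springs back by itself.

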